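# Photograph the next culture plate on the copy stand

## Robot

A 6-joint arm with a two-finger parallel gripper is mounted at the origin on a cart in front of the work surface, level with it; the furniture and walls round the work are solid. World frame = base frame: x ahead of the robot, y to its left, z up, the work surface at z = 0. Lengths are in m, angles in rad, forces in N, time in s.
With the tool pointing down it reaches from about 0.225 to 0.875 m from the base axis. Payload 3.4 kg.
Tool frame: the origin (TCP) lies between the finger pads; the fingertips stand 17 mm ahead of it and the grasp point (between the pads) lies 2 mm behind it; z points along the fingers, y is the line along which they close (so a half turn about z gives the same grasp; the last joint's range is limited). The gripper opens to 85 mm and grips with 20 to 120 N. Pads are 22 mm wide; open, the fingers measure 114 mm over their backs; the gripper's body (76 mm by 85 mm) begins 54 mm behind the grasp point. The pads swing forward as they close: fully open they stand 13 mm farther back than shut.
Start: joints at [-1.405, 0.276, 1.505, -0, 1.361, -0.121], TCP at [0.163, -0.552, 0.248] pointing down, gripper open.
Joint ranges: [-2.89, 2.89], [-0.75, 2.08], [0.22, 2.7], [-1.18, 4.32], [0.11, 2.71], [-2.7, 2.7]. Speed limits (rad/s): [2.57, 2.57, 3.14, 3.14, 3.14, 3.14].

## Interface

Orientations are given as a unit quaternion [x, y, z, w].
In Python, from rig import manip gives the robot as it stands.
- The arm moves only by the tool arm_command, never from a script. Its argument "motion" is a list of rows, each a list of 7 numbers: the shift along the tool's x, y, z in mm, then the turn, a rotation vector about the tool's x, y, z in degrees, then the opening in per cent of the stroke, from 0 (shut) to 100 (fully open). A call has 1 to 5 rows; each row is the pose to reach, as a shift and turn from the pose commanded when the call began, along the tool's axes at that moment; what a row does not reach only later rows make up. A row lasts 1/8 s, in which the tool goes at most 62.5 mm and 10.7 degrees, less where a joint would pass 70% of its speed; a pose out of reach is approached as far as the arm can. A call with a gripper value outside its range is refused whole. The fingers move at their own pace and stop on an object; "newtons" is the grip in N (left out, the last holds). Time passes only in rows, so rows that repeat a pose let the fingers close. It gives the time, the measured TCP pose, the force, the opening and the grip force at its end, in the units of the state.
- manip.state(): the state, without advancing time (a new reading comes with each control period).
- manip.camera(name): name is "scene" or "top" or "wrist"; returns a dict with "color" (384x512x3 uint8, red, green, blue), "mtx" (3x3 intrinsics, pixels), "view" (4x4, takes a point from world to camera coordinates). Camera axes: x right, y up, looking along -z (the intrinsics and any distortion apply to the point x, -y, -z); pixel columns grow to the right and rows downward; lengths in m; the calibration is good to about 2 mm. A picture is of the moment at which its call begins. There is no depth.
- manip.job_done(): hands the job in; it is judged then, once.
Trained networks look in the newest picture that a camera, given by its name, has taken for a name from the list of things; names that differ only in an ending like _2 or _b are one class to them, and where a whole thing is asked for, a point or a joint stands for the part that bears it (a point fixed in the world has none). Each returns a list of dicts, best first, with "conf" (0 to 1); they miss things now and then, are a little off and sometimes report something else, mostly with a low value. They report only what shows in the picture. A call takes as long as a camera call. They do not tell look-alikes from the thing itself.
- manip.look_for(name, camera): "at" ([column, row] in pixels, amid what is visible of it).
- manip.spot_point(name, camera): "at" ([column, row] in pixels: a listed point, or the origin of a listed thing).
The state is a dict: "t": time; "qpos": joint angles; "joint_velocities": joint speeds; "joint_torque": joint torques, N m; "tool_pos": TCP position; "orientation": TCP orientation; "ft_force": force on the tool from outside, world axes, zero at the start; "torque": the same for the moment, N m; "opening": opening from 0.0 (shut) to 1.0 (fully open); "finger_force": force on a finger pad.
Only numpy, scipy, OpenCV 4.12 (cv2) and the standard library are available. Lean on these libraries where they do the work, as an engineer would, in place of code of your own. Each camera call takes 0.05 s, during which the arm holds its last target. There are 200 camera calls.

## Task

The plate on the copy stand has already been photographed: lift it out from under the camera, set it squarely on top of the small pile of plates just left of the stand and let go. Then put the single plate that lies on the bench between the timer and the lighter flat on the stand under the camera, up against the two stop pins, and let go. When it lies there, take its picture with the orange two-stage key on the sloped release box - press to the first click, hold it there for a good second while the camera focuses, then press it fully down and let it come up again - keeping both plates level throughout, never tripping the shutter on anything but the new plate in its place, not bumping the camera, and leaving the timer, the lighter, the beaker and the brown bottle in front of the stand where they are.

Things in the scene. Friction and masses are not known exactly. Their poses are not given: they have to be found in the camera images.
- dish_old: The plate already photographed: a clear plastic Petri dish with its lid on (one rigid piece), 62 mm across, 14 mm high, about 22 g; it starts on the copy stand under the camera. Origin: centre of its underside; z up.
- dish_new: The plate to photograph: a like dish, 62 mm across, 14 mm high; it starts alone on the bench, on the left or the right, between the timer and the lighter. Origin: centre of its underside; z up; its x axis points roughly to the timer and away from the lighter, so there is free bench on its +y and -y sides.
- pile: Pile of three finished Petri dishes stuck together as one loose piece (66 g), 43 mm high, about 62 mm across, standing on the bench just left (+y) of the stand (the like pile far back by the window is scenery). Origin: on the bench under it.
- pile_top (a point): Centre of the pile's flat top, 43 mm above the bench.
- stand: Fixed copy stand: dark baseboard 240 x 220 mm, matt black plate holder field 130 mm square in front with its top 21 mm above the bench, and an aluminium column (26 mm thick, 0.44 m high) 128 mm behind the plate place. Origin: on the bench exactly below the plate place; its x axis points from the plate place to the column, z up.
- plate_place (a point): Where the plate's underside centre comes when the plate touches both stop pins: on the black field, 21 mm above the bench, straight under the lens. The pins are 6 mm thick, 9 mm high, and stand 28 mm along the stand's +x and 19 mm to either side of this point, so the plate comes against them from the front. Axes as the stand's.
- camera: Camera, lens down with a ring lamp, on an arm from the column, fixed to the stand. Over the plate place it leaves 240 mm free height: the ring lamp (86 mm across) spans 0.260 to 0.277 m above the bench, the lens (62 mm) is above it, then the camera body (68 mm along the stand's x, 118 mm along y) from 0.307 to 0.360 m. Below it the space is open to the front and both sides. Origin and axes as the stand's.
- release: Fixed grey release box on the bench, on the side where the new plate is not: 84 mm (x) by 72 mm (y), 18 mm high at its front (-x) edge, 66 mm at its back; the top face is tipped 30 degrees towards -x. A thin aerial rises to 88 mm at its back left corner. Origin: on the bench under its middle; z up.
- shutter_key (a point): Middle of the top of the orange round key (27 mm across) in the middle of the sloping face; it stands 13 mm out of the face and moves with the key. Its z axis points straight out of the sloping face (30 degrees from vertical towards the box's -x); the key is pressed along -z.
- shutter_half (a joint): First stage of the key, m: 0 at rest, 0.004 at the first click. Spring, 1 N to start and 2.6 N at the click. Held at the first click means over 0.003 with the second stage under 0.0015.
- shutter_full (a joint): Second stage of the key, m: 0 until the key stands at the first click and is then pressed with over 8 N; 0.004 fully down (about 11 N; the key is then 8 mm lower than at rest). Fully down means over 0.003. Both stages spring back when let go.
- timer: White bench timer, 62 x 66 mm, 18 mm high, loose, beside the new plate (about 77 mm from centre to centre). Origin: under its centre.
- lighter: Red lighter lying flat, 22 x 74 mm, 13 mm high, loose, on the other side of the new plate (about 58 mm from centre to centre). Origin: under its centre.
- beaker: Glass beaker, 56 mm across, 70 mm high, loose, behind the pile on the bench. Origin: under its centre.
- bottle: Brown reagent bottle with a black cap, 52 mm across, 110 mm high, loose, in front of the stand to its right. Origin: under its centre.
Things that resemble listed ones, but are neither listed nor needed, are in the scene too. What is shaped like the pile but blue or green is not meant.

How it is judged:
On the way, in this order (a step that is already met when the one before it is completed fails the run):
1. the photographed plate lies flat on top of the pile, let go (horizontal distance between dish_old and pile_top below 0.012 m and z of dish_old in the frame of pile between 0.04 and 0.047 m and angle between dish_old's own z axis and vertical below 0.08 rad and contact force between the fingers and dish_old below 0.1 N), for 0.3 s.
2. the new plate lies flat in its place under the camera, let go (horizontal distance between dish_new and plate_place below 0.006 m and z of dish_new in the frame of plate_place below 0.003 m and angle between dish_new's own z axis and vertical below 0.06 rad and contact force between the fingers and dish_new below 0.1 N), for 0.3 s.
3. the key is held at its first click for 0.8 s, the new plate in its place (value of joint shutter_half above 0.003 m and value of joint shutter_full below 0.0015 m and horizontal distance between dish_new and plate_place below 0.006 m and z of dish_new in the frame of plate_place below 0.003 m and angle between dish_new's own z axis and vertical below 0.06 rad), for 0.8 s.
4. the key is pressed fully down, the new plate in its place (value of joint shutter_full above 0.003 m and horizontal distance between dish_new and plate_place below 0.006 m and z of dish_new in the frame of plate_place below 0.003 m and angle between dish_new's own z axis and vertical below 0.06 rad), for 0.05 s.
At the end, for the whole second after the job is handed in: New plate flat (under 0.06 rad) on the stand within 6 mm of the plate place; photographed plate flat (under 0.08 rad) on the pile within 12 mm of its centre; both released and at rest; the key up again (both stages under 1 mm) (all of step 1 and all of step 2 and value of joint each of shutter_half, shutter_full below 0.001 m and linear speed of each of dish_new, dish_old below 0.01 m/s); the robot touches nothing.
It fails at once if the shutter tripped (key 2 mm or more into its second stage) while the new plate is not lying in its place under the camera (value of joint shutter_full above 0.002 m and not (horizontal distance between dish_new and plate_place below 0.006 m and z of dish_new in the frame of plate_place below 0.003 m and angle between dish_new's own z axis and vertical below 0.06 rad)).
It fails at once if a plate tipped by more than 0.4 rad (23 degrees) (angle between any of dish_old, dish_new, pile's own z axis and vertical above 0.4 rad).
It fails at once if the camera, its lamp or its arm was bumped with more than 2 N (contact force between camera and anything else above 2 N).
It fails at once if the timer, the lighter, the beaker or the bottle was moved by more than 15 mm (distance of any of timer, lighter, beaker, bottle from where it was at the start of the episode above 0.015 m).
It also fails if it takes over 72 s, if anything falls off the work surface, if the arm or the gripper's body presses on something with over 40 N, if the wrist force passes 120 N, or if a joint passes its speed limit or range.

## Working session

There is one attempt and no reset: what is moved stays moved. The work goes in short steps, Python scripts to look and compute and a tool call to move; the robot and the scene stay as the last step left them, time stands still between calls to the robot, and variables do not carry over. Pictures are saved under pics/ and viewed, at most 10 in all, crops included, and the job is handed in when it is done.

Besides the shell and the picture viewer there is one more tool, called after "Emit:" as name(argument=value, ...) on one line, values as JSON. arm_command: Moves the arm, as the interface text tells. Its arguments: {"type":"object","properties":{"motion":{"type":"array"},"newtons":{"type":"number"}},"required":["motion"]}

```bash
mkdir -p pics
cat > h.py <<'E'
import numpy as np, cv2, sys
from rig import manip
from scipy.spatial.transform import Rotation as R
def shot(n):
    c=manip.camera(n); return c
def ray(c,px):
    K=np.array(c['mtx']);V=np.array(c['view'])
    d=np.linalg.solve(K,[px[0],px[1],1.]); d=np.array([d[0],-d[1],-d[2]])
    Rm=V[:3,:3]; o=-Rm.T@V[:3,3]; return o,Rm.T@d
def atz(c,px,z):
    o,d=ray(c,px); return o+d*(z-o[2])/d[2]
def proj(c,p):
    q=np.array(c['view'])@np.r_[p,1]; u=np.array(c['mtx'])@np.array([q[0],-q[1],-q[2]]); return u[:2]/u[2]
def save(c,f,crop=None,s=1):
    im=c['color'][:,:,::-1]
    if crop: im=im[crop[1]:crop[3],crop[0]:crop[2]]
    cv2.imwrite('pics/'+f,cv2.resize(im,None,fx=s,fy=s,interpolation=cv2.INTER_CUBIC))
def tool(p):  # world point -> tool-frame shift mm
    s=manip.state(); return R.from_quat(s['orientation']).inv().apply(np.array(p)-s['tool_pos'])*1000
E
python3 - <<'E'
from h import *
np.set_printoptions(precision=3,suppress=True)
cs={n:shot(n) for n in('top','scene')}
out=np.vstack([cs['top']['color'],]) 
save(cs['top'],'top.png',None,1.5); save(cs['scene'],'scene.png',None,1.5)
Z={'dish_old':.021,'plate_place':.021,'pile_top':.043,'shutter_key':.053}
for n in cs:
  c=cs[n]; print(n,np.linalg.inv(c['view'])[:3,3])
  for k in ['dish_old','dish_new','pile','pile_top','stand','plate_place','release','shutter_key','timer','lighter','beaker','bottle']:
    print(k,[(np.round(r['at']),round(r['conf'],2),atz(c,r['at'],Z.get(k,0))) for r in manip.spot_point(k,n)[:4]])
print(manip.state())
E
```

```text
top [0.328 0.033 1.145]
dish_old [(array([271., 184.]), 0.83, array([ 0.584, -0.016,  0.021])), (array([273., 183.]), 0.24, array([ 0.588, -0.023,  0.021]))]
dish_new [(array([374., 234.]), 0.69, array([ 0.436, -0.308,  0.   ])), (array([183., 171.]), 0.34, array([0.634, 0.241, 0.   ]))]
pile [(array([182., 169.]), 0.97, array([0.64 , 0.242, 0.   ])), (array([142., 173.]), 0.91, array([0.631, 0.36 , 0.   ])), (array([183., 208.]), 0.6, array([0.524, 0.238, 0.   ]))]
pile_top [(array([183., 208.]), 0.96, array([0.517, 0.229, 0.043])), (array([140., 174.]), 0.76, array([0.618, 0.353, 0.043])), (array([327., 241.]), 0.63, array([ 0.418, -0.165,  0.043])), (array([181., 168.]), 0.56, array([0.63 , 0.238, 0.043]))]
stand [(array([276., 184.]), 0.59, array([ 0.59 , -0.032,  0.   ])), (array([376., 233.]), 0.42, array([ 0.44 , -0.313,  0.   ]))]
plate_place [(array([274., 179.]), 0.66, array([ 0.6  , -0.026,  0.021])), (array([276., 182.]), 0.21, array([ 0.59 , -0.033,  0.021]))]
release [(array([145., 224.]), 0.77, array([0.479, 0.346, 0.   ])), (array([180., 168.]), 0.68, array([0.644, 0.
[... 1475 characters left out ...]
rray([0.729, 0.247, 0.   ]))]
beaker [(array([177., 207.]), 0.66, array([0.715, 0.245, 0.   ]))]
bottle [(array([395., 180.]), 0.59, array([ 0.386, -0.323,  0.   ])), (array([352., 198.]), 0.55, array([ 0.418, -0.171,  0.   ]))]
{'t': 1.3, 'qpos': array([-1.405,  0.276,  1.505, -0.   ,  1.361, -0.121]), 'joint_velocities': array([-0.001,  0.002,  0.   , -0.001,  0.   ,  0.   ]), 'joint_torque': array([ -0.002, -41.667, -24.61 ,  -0.   ,   0.   ,  -0.   ]), 'tool_pos': array([ 0.163, -0.552,  0.248]), 'orientation': array([ 0.99 ,  0.143, -0.   ,  0.   ]), 'ft_force': array([ 0.456, -0.141, -0.013]), 'torque': array([-0.01 ,  0.013,  0.023]), 'finger_force': 0.0, 'opening': 0.997674556638869}
```

View pics/top.png

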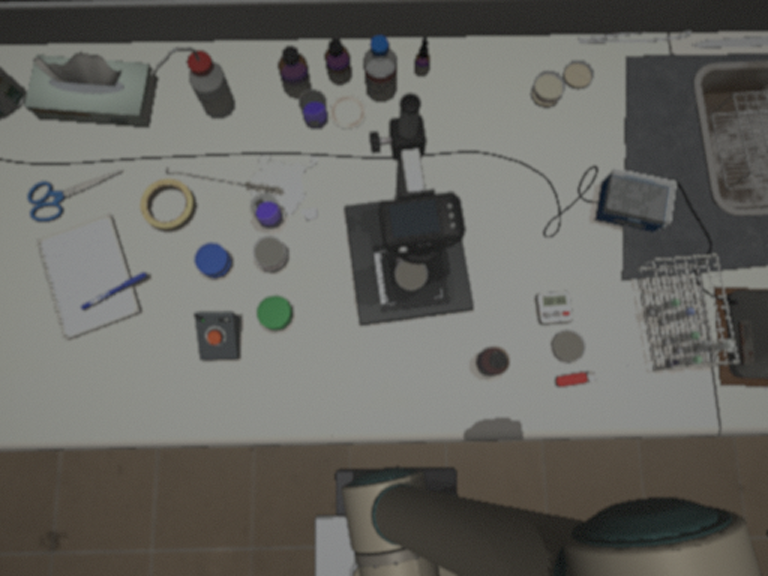

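View pics/scene.png

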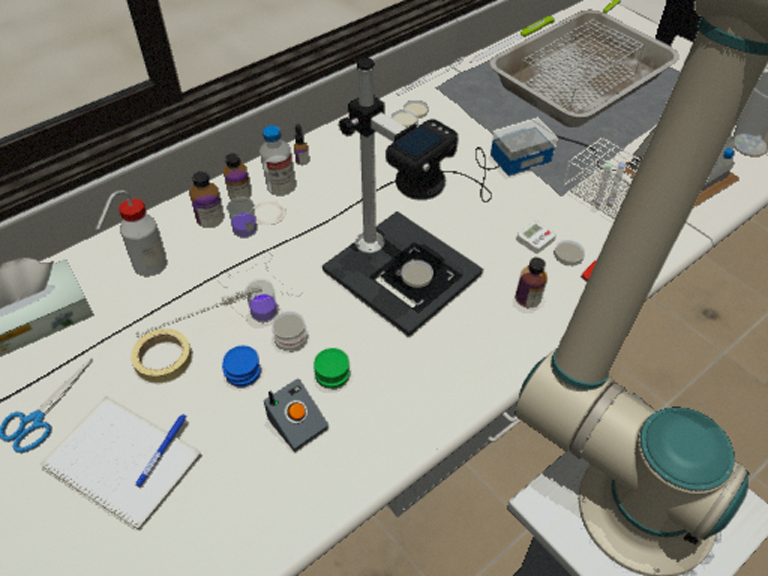

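Three stuck piles near the stand's left (top picture at 1.5×): clear (270,254), blue (212,260), green (274,313). The clear one is meant, since blue and green are excluded. The far clear pile at (548,88) is scenery. The new dish is at (567,346), between timer (555,307) and lighter (573,380). The release box is on the left at (217,336).

```bash
cat >> h.py <<'E'
def ori(az,tilt):
    a,t=np.radians([az,tilt]); z=np.array([np.cos(a)*np.sin(t),np.sin(a)*np.sin(t),-np.cos(t)])
    x=np.array([np.cos(a)*np.cos(t),np.sin(a)*np.cos(t),np.sin(t)]); return R.from_matrix(np.c_[x,np.cross(z,x),z])
def go(p,az,tilt):
    s=manip.state(); r=R.from_quat(s['orientation'])
    print('shift',np.round(tool(p),1),'turn',np.round((r.inv()*ori(az,tilt)).as_rotvec(degrees=True),1))
np.set_printoptions(precision=4,suppress=True)
E
python3 - <<'E'
from h import *
c=shot('top'); save(c,'crop.png',(130,125,300,245),4)
go([.40,-.06,.25],7,45)
E
```

```text
shift [ 366.7 -404.3   -1.7] turn [-3.7 44.9  8.9]
```

View pics/crop.png

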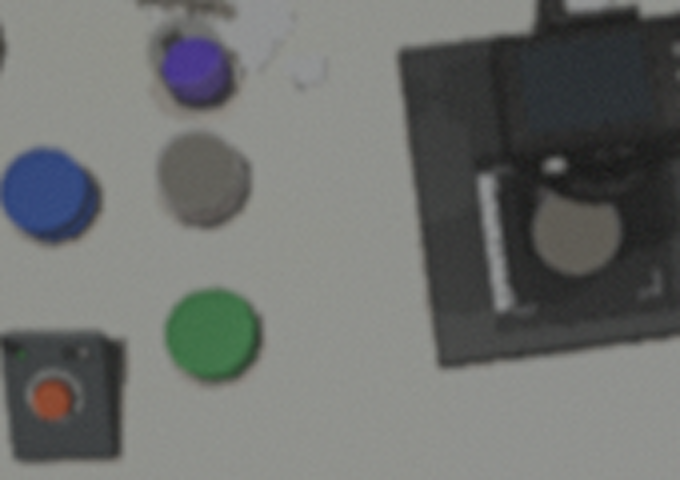

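The crop shows the clear pile's top disc at about (198,175), left of the stand, with the violet beaker behind it. Blue and green are separate piles. The stand is yawed about +7°.

Emit:
arm_command(motion=[[367,-404,0,-4,45,9,100],[367,-404,0,-4,45,9,100],[367,-404,0,-4,45,9,100],[367,-404,0,-4,45,9,100],[367,-404,0,-4,45,9,100]], newtons=20)

```text
t: 1.98
tool_pos: [0.2985, -0.2691, 0.2475]
orientation: [0.921, 0.053, 0.384, -0.021]
ft_force: [0.3, 0.7, 0.4]
opening: 1.001
finger_force: 0.0
```

Run:
```python
from h import *
go([.41,-.06,.23],7,45)
```

```text
shift [  82.5 -195.   107.8] turn [ 0.4 -0.3 -0.2]
```

Emit:
arm_command(motion=[[82,-195,108,0,0,0,100],[82,-195,108,0,0,0,100],[82,-195,108,0,0,0,100],[82,-195,108,0,0,0,100],[82,-195,108,0,0,0,100]])

```text
t: 2.6
tool_pos: [0.4088, -0.0548, 0.2291]
orientation: [0.921, 0.061, 0.383, -0.023]
ft_force: [-0.4, -0.2, -0.5]
opening: 0.999
finger_force: 0.0
```

Run:
```python
from h import *
c=shot('wrist'); save(c,'w1.png',None,1.5); print(np.linalg.inv(c['view'])); print(manip.state()['tool_pos'],manip.state()['qpos'])
for k,z in [('dish_old',.021),('plate_place',.021),('pile_top',.043)]:
  print(k,[(np.round(r['at']),round(r['conf'],2),atz(c,r['at'],z)) for r in manip.spot_point(k,'wrist')[:3]])
print([(np.round(r['at']),round(r['conf'],2),atz(c,r['at'],.028)) for r in manip.look_for('dish_old','wrist')[:3]])
```

```text
[[ 0.1302  0.8825 -0.452   0.3758]
 [-0.9915  0.1181 -0.055  -0.0586]
 [ 0.0048  0.4553  0.8903  0.3734]
 [ 0.      0.      0.      1.    ]]
[ 0.4089 -0.0569  0.2293] [-0.8688 -0.2465  2.3716  0.9827  0.7934 -0.069 ]
dish_old [(array([249., 168.]), 0.91, array([ 0.5869, -0.0201,  0.021 ]))]
plate_place []
pile_top [(array([ 33., 185.]), 0.69, array([0.5152, 0.2307, 0.043 ])), (array([ 63., 108.]), 0.68, array([0.6342, 0.2447, 0.043 ]))]
[(array([249., 168.]), 0.83, array([ 0.5822, -0.0212,  0.028 ]))]
```

View pics/w1.png

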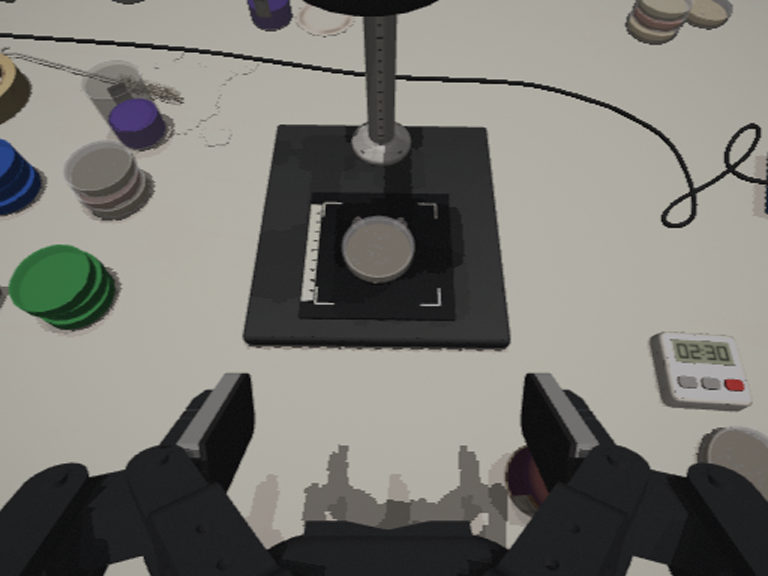

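The wrist view shows dish_old at (378,247) of the 1.5× picture against two pins on the black field. The clear pile top is at (103,167), and the open fingertips are at about (250,375) and (526,375).

Run:
```python
from h import *
c=shot('wrist'); s=manip.state(); r=R.from_quat(s['orientation'])
for px in [(252,375),(525,374),(204,450),(572,448),(253,410),(527,410)]:
  o,d=ray(c,np.array(px)/1.5); o=r.inv().apply(o-s['tool_pos']); d=r.inv().apply(d)
  y=.0425*np.sign(d[1]); print(px,o+d*(y-o[1])/d[1])
for n,px,z in [('dishtop',(378,246),.035),('L',(342,247),.035),('R',(414,247),.035),('m1',(326,205),.021),('m2',(436,205),.021),('m3',(440,303),.021),('m4',(316,303),.021),('pin1',(358,217),.03),('pin2',(400,217),.03),('pile',(103,167),.043)]:
  print(n,atz(c,np.array(px)/1.5,z))
g=c['color']; save(c,'c1.png',(195,115,315,220),6)
```

```text
(252, 375) [ 0.0071 -0.0425  0.0049]
(525, 374) [0.0087 0.0425 0.0028]
(204, 450) [ 0.0094 -0.0425 -0.0346]
(572, 448) [ 0.0103  0.0425 -0.035 ]
(253, 410) [-0.004  -0.0425  0.0025]
(527, 410) [-0.0007  0.0425 -0.0024]
dishtop [ 0.5857 -0.036   0.035 ]
L [ 0.581  -0.0056  0.035 ]
R [ 0.5884 -0.0667  0.035 ]
m1 [0.6332 0.0191 0.021 ]
m2 [ 0.6456 -0.083   0.021 ]
m3 [ 0.5449 -0.0932  0.021 ]
m4 [0.5327 0.0098 0.021 ]
pin1 [ 0.617  -0.0139  0.03  ]
pin2 [ 0.6215 -0.0514  0.03  ]
pile [0.6351 0.2237 0.043 ]
```

View pics/c1.png

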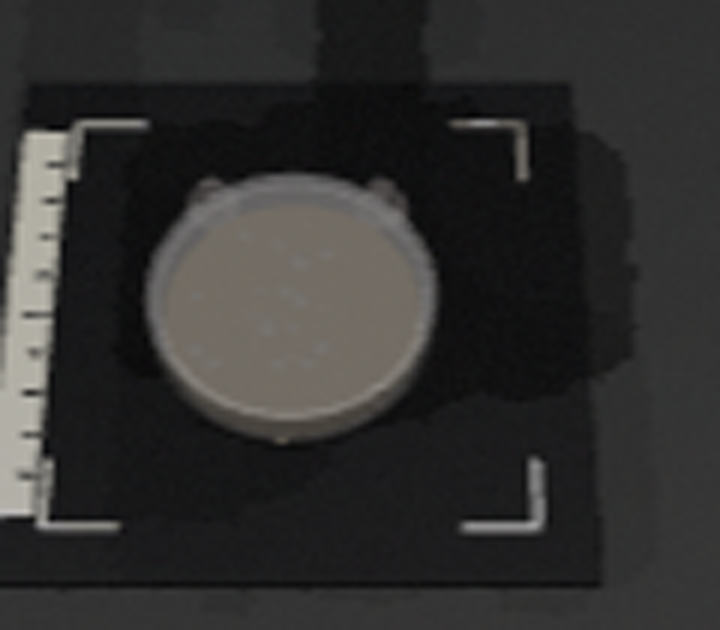

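Run:
```python
from h import *
c=shot('wrist'); P=lambda a,z: atz(c,np.array(a)/6+(195,115)-.4,z)
for n,px,z in [('dishtop',(293,296),.035),('L',(147,296),.035),('R',(438,296),.035),('m1',(78,124),.021),('m2',(523,124),.021),('m3',(542,527),.021),('m4',(40,527),.021),('pin1',(210,184),.03),('pin2',(383,184),.03)]:
  print(n,P(px,z))
for k,z in [('dish_old',.021),('plate_place',.021),('pile_top',.043),('pile',0)]:
  print(k,[(np.round(q['at']),round(q['conf'],2),atz(c,q['at'],z)) for q in manip.spot_point(k,'wrist')[:3]])
print(manip.state()['tool_pos']);go([.586,-.024,.041],7,45)
```

```text
dishtop [ 0.5844 -0.0254  0.035 ]
L [0.5807 0.0056 0.035 ]
R [ 0.588  -0.0562  0.035 ]
m1 [0.6339 0.0327 0.021 ]
m2 [ 0.6463 -0.0708  0.021 ]
m3 [ 0.5429 -0.0831  0.021 ]
m4 [0.5306 0.021  0.021 ]
pin1 [ 0.6145 -0.0023  0.03  ]
pin2 [ 0.6191 -0.0408  0.03  ]
dish_old [(array([238., 168.]), 0.57, array([ 0.5859, -0.0175,  0.021 ]))]
plate_place [(array([453., 245.]), 0.72, array([ 0.5112, -0.2834,  0.021 ]))]
pile_top [(array([ 26., 183.]), 0.8, array([0.5216, 0.2302, 0.043 ])), (array([ 55., 111.]), 0.7, array([0.6341, 0.2429, 0.043 ]))]
pile [(array([ 75., 128.]), 0.92, array([0.6392, 0.2395, 0.    ])), (array([ 45., 202.]), 0.57, array([0.5159, 0.2311, 0.    ]))]
[ 0.4089 -0.0621  0.2293]
shift [ -6.1 -18.  260.6] turn [ 0.4 -0.1 -0.1]
```

Emit:
arm_command(motion=[[-6,-18,60,0,0,0,100],[-6,-18,120,0,0,0,100],[-6,-18,165,0,0,0,100],[-6,-18,190,0,0,0,100],[-6,-18,190,0,0,0,100]])

```text
t: 3.78
tool_pos: [0.5375, -0.0285, 0.0888]
orientation: [0.922, 0.055, 0.382, -0.021]
ft_force: [-0.8, 0.3, 1.3]
opening: 0.996
finger_force: 0.0
```

Run:
```python
from h import *
for i in range(2):
  c=shot('wrist'); print(manip.state()['tool_pos'],manip.state()['joint_velocities'])
for k,z in [('dish_old',.021)]:
  print(k,[(np.round(q['at']),round(q['conf'],2),atz(c,q['at'],z)) for q in manip.spot_point(k,'wrist')[:3]])
save(c,'w2.png',None,1.5)
go([.585,-.025,.041],7,45)
```

```text
[ 0.5374 -0.0285  0.0879] [-0.0262 -0.0631  0.012  -0.1364 -0.0006  0.1522]
[ 0.5369 -0.0281  0.0891] [-0.0158 -0.0542  0.0136 -0.0632  0.0075  0.0517]
dish_old [(array([258., 224.]), 0.96, array([ 0.5844, -0.0235,  0.021 ]))]
shift [-0.3  2.5 69. ] turn [ 0.2 -0.  -0. ]
```

View pics/w2.png

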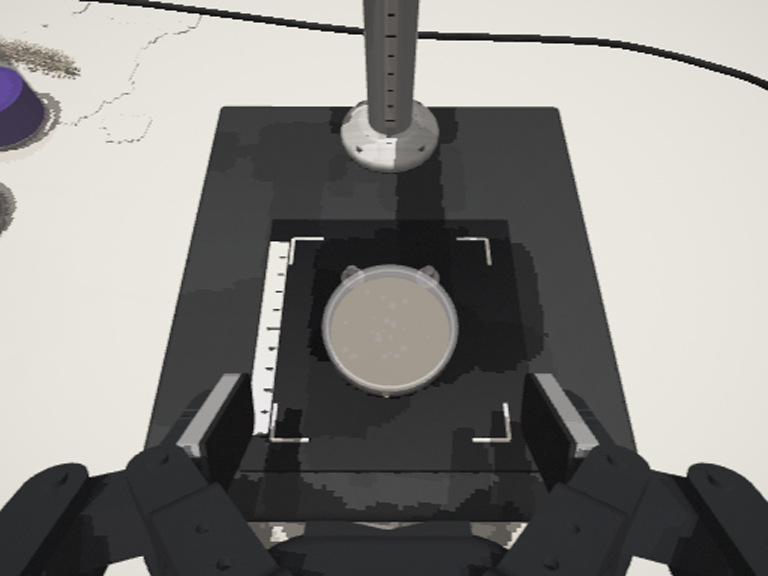

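The dish sits at (390,327), midway between the fingertips at (250,375) and (526,375), with the pins behind it.

Emit:
arm_command(motion=[[0,2,25,0,0,0,100],[0,2,48,0,0,0,100],[0,2,62,0,0,0,100],[0,2,69,0,0,0,100],[0,2,69,0,0,0,100]])

```text
t: 4.55
tool_pos: [0.5853, -0.0246, 0.0429]
orientation: [0.922, 0.056, 0.383, -0.021]
ft_force: [-0.1, 0.3, -0.6]
opening: 1.0
finger_force: 0.0
```

Emit:
arm_command(motion=[[0,0,0,0,0,0,60],[0,0,0,0,0,0,60],[0,0,0,0,0,0,60],[0,0,0,0,0,0,60],[0,0,0,0,0,0,60]], newtons=25)

```text
t: 5.18
tool_pos: [0.5852, -0.0243, 0.0433]
orientation: [0.921, 0.056, 0.384, -0.021]
ft_force: [-3.1, -1.3, 5.3]
opening: 0.705
finger_force: 26.2
```

Run:
```python
from h import *
s=manip.state();print(s['tool_pos'],s['ft_force'],s['opening'],s['finger_force'])
c=shot('wrist');save(c,'w3.png',None,1.5)
```

```text
[ 0.5852 -0.0243  0.0433] [-3.0958 -1.3471  5.3498] 0.7049517423100039 26.18537707719952
```

View pics/w3.png

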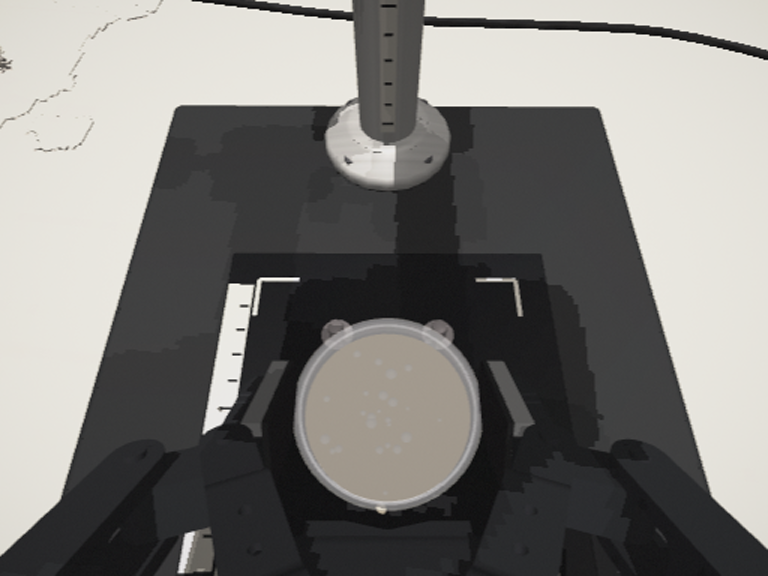

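Gripped (opening 0.705, 26 N), with the dish at (388,415) between the pads. Now lift it and carry it left.

Emit:
arm_command(motion=[[6,0,-6,0,0,0,60],[16,0,-22,0,0,0,60],[28,0,-44,0,0,0,60],[36,0,-58,0,0,0,60],[36,0,-58,0,0,0,60]])

```text
t: 5.85
tool_pos: [0.5697, -0.026, 0.1102]
orientation: [0.921, 0.057, 0.384, -0.02]
ft_force: [-0.1, 0.9, -0.4]
opening: 0.707
finger_force: 27.1
```

Run:
```python
from h import *
s=manip.state();print(s['tool_pos'],s['ft_force'],s['opening'],s['finger_force'])
go([.60,.242,.11],7,45)
```

```text
[ 0.5697 -0.026   0.1102] [-0.1029  0.9066 -0.383 ] 0.7072699396384852 27.080865539610386
shift [  44.7 -262.5   43.1] turn [ 0.3 -0.3  0.2]
```

Emit:
arm_command(motion=[[2,-15,2,0,0,0,60],[8,-45,8,0,0,0,60],[15,-85,14,0,0,0,60],[22,-125,21,0,0,0,60],[28,-165,27,0,0,0,60]])

```text
t: 6.48
tool_pos: [0.5884, 0.1302, 0.1083]
orientation: [0.922, 0.056, 0.383, -0.02]
ft_force: [0.7, -0.5, 0.2]
opening: 0.705
finger_force: 27.1
```

Emit:
arm_command(motion=[[7,-40,7,0,0,0,60],[12,-70,12,0,0,0,60],[15,-88,15,0,0,0,60],[16,-97,16,0,0,0,60],[16,-97,16,0,0,0,60]])

```text
t: 7.1
tool_pos: [0.5993, 0.2285, 0.1077]
orientation: [0.922, 0.056, 0.383, -0.02]
ft_force: [-0.5, -0.9, 0.4]
opening: 0.706
finger_force: 27.1
```

Run:
```python
from h import *
for i in range(3): c=shot('wrist')
s=manip.state();print(s['tool_pos'],s['ft_force'],s['opening'],s['finger_force'],s['joint_velocities'])
save(c,'w4.png',None,1.5)
for k,z in [('pile_top',.043),('pile',0),('dish_old',.0877)]:
  for f in (manip.spot_point,):
    print(k,[(np.round(q['at']),round(q['conf'],2),atz(c,q['at'],z)) for q in f(k,'wrist')[:3]])
c=shot('top')
for k,z in [('pile_top',.043),('pile',0),('dish_old',.0877)]:
    print(k,[(np.round(q['at']),round(q['conf'],2),atz(c,q['at'],z)) for q in manip.spot_point(k,'top')[:4]])
go([.633,.242,.11],7,45)
```

```text
[0.5995 0.2271 0.1084] [ 0.0812 -0.5448 -0.6733] 0.6998690381671752 27.096729325130582 [-0.0093 -0.0083  0.0002 -0.0013  0.0003 -0.0002]
pile_top [(array([ 83., 236.]), 0.84, array([0.6221, 0.3533, 0.043 ]))]
pile [(array([107., 260.]), 0.68, array([0.6167, 0.3531, 0.    ]))]
dish_old [(array([254., 277.]), 0.97, array([0.5996, 0.2291, 0.0877]))]
pile_top [(array([138., 174.]), 0.77, array([0.6171, 0.3588, 0.043 ])), (array([178., 167.]), 0.54, array([0.6353, 0.2462, 0.043 ])), (array([182., 211.]), 0.37, array([0.5085, 0.2335, 0.043 ]))]
pile [(array([142., 175.]), 0.68, array([0.6242, 0.3587, 0.    ])), (array([180., 172.]), 0.43, array([0.6298, 0.248 , 0.    ])), (array([179., 170.]), 0.42, array([0.6387, 0.2505, 0.    ])), (array([183., 209.]), 0.38, array([0.5213, 0.2382, 0.    ]))]
dish_old [(array([182., 174.]), 0.7, array([0.6018, 0.2255, 0.0877])), (array([275., 184.]), 0.64, array([ 0.5681, -0.0259,  0.0877]))]
shift [ 24.9 -10.7  24.1] turn [ 0.4 -0.3  0.1]
```

View pics/w4.png

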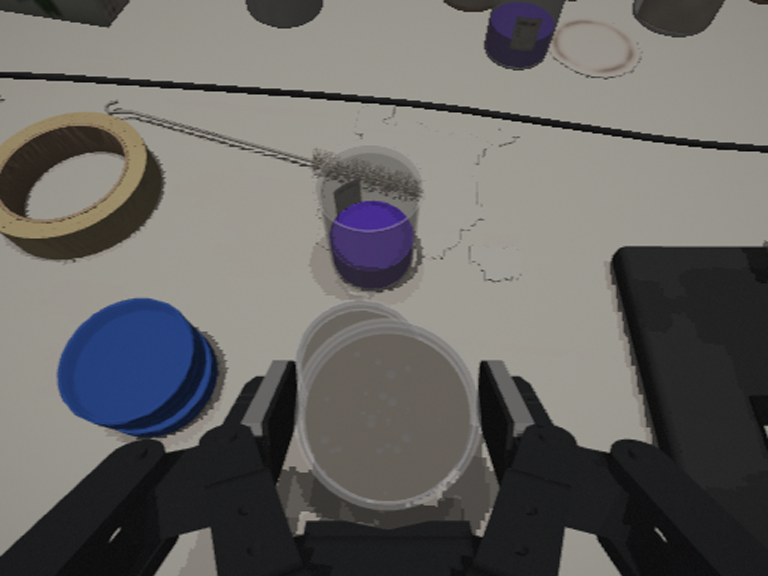

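The held dish is at (388,415). The pile's top rim peeks out behind it, with its left edge at about (297,362) and its top edge at about (355,300). The beaker is behind at (370,220) and the blue pile is at left.

Run:
```python
from h import *
from scipy.optimize import least_squares
c=shot('wrist')
import numpy as np
a=np.linspace(0,2*np.pi,181)
def circ(x,y,z,r=.031): return np.array([proj(c,[x+r*np.cos(t),y+r*np.sin(t),z]) for t in a])*1.5
def f(v):
    q=circ(v[0],v[1],.043); return [q[:,0].min()-297,q[:,1].min()-300]
s=least_squares(f,[.633,.242],diff_step=1e-3); print(s.x,s.cost)
q=circ(*s.x,.043); print('top at',q[q[:,1].argmin()],'left at',q[q[:,0].argmin()])
def g(v):
    q=circ(v[0],v[1],v[2]); return [q[:,0].min()-298,q[:,0].max()-480,q[:,1].min()-320]
s2=least_squares(g,[.6,.228,.1],diff_step=1e-3);print('held top',s2.x); go([*s.x,.11],7,45)
```

```text
[0.6343 0.2421] 1.1101432881945803e-17
top at [365.4557 300.    ] left at [297.     365.2014]
held top [0.6035 0.2268 0.0937]
shift [ 25.7 -10.5  25. ] turn [ 0.4 -0.3  0.1]
```

Emit:
arm_command(motion=[[8,-4,8,0,0,0,60],[18,-8,18,0,0,0,60],[24,-10,24,0,0,0,60],[24,-10,24,0,0,0,60],[24,-10,24,0,0,0,60]])

```text
t: 8.28
tool_pos: [0.6319, 0.2416, 0.1091]
orientation: [0.921, 0.056, 0.384, -0.02]
ft_force: [0.4, 0.3, -0.6]
opening: 0.708
finger_force: 27.1
```

Run:
```python
from h import *
s=manip.state();print(s['tool_pos'],s['ft_force'],s['opening'],s['finger_force'])
c=shot('wrist')
a=np.linspace(0,2*np.pi,181)
go([.633,.242,.067],7,45)
```

```text
[0.6319 0.2416 0.1091] [ 0.4199  0.2538 -0.6494] 0.7077445804993608 27.096563796512783
shift [-29.   -0.6  30.5] turn [ 0.4 -0.3  0.1]
```

Emit:
arm_command(motion=[[-10,0,11,0,0,0,60],[-20,0,21,0,0,0,60],[-26,0,27,0,0,0,60],[-28,0,29,0,0,0,60],[-28,0,29,0,0,0,60]])

```text
t: 8.95
tool_pos: [0.6331, 0.2415, 0.069]
orientation: [0.921, 0.056, 0.384, -0.02]
ft_force: [-1.1, -0.2, 0.5]
opening: 0.706
finger_force: 27.1
```

Emit:
arm_command(motion=[[-1,0,1,0,0,0,60],[-2,0,2,0,0,0,60],[-2,0,2,0,0,0,60]])

```text
t: 9.32
tool_pos: [0.6333, 0.2416, 0.0663]
orientation: [0.921, 0.056, 0.385, -0.02]
ft_force: [-0.4, -0.0, -0.1]
opening: 0.698
finger_force: 27.1
```

Run:
```python
from h import *
s=manip.state();print(s['tool_pos'],s['ft_force'])
```

```text
[0.6333 0.2416 0.0663] [-0.3771 -0.0292 -0.0859]
```

Emit:
arm_command(motion=[[-1,0,1,0,0,0,60],[-1,0,1,0,0,0,60]])

```text
t: 9.57
tool_pos: [0.6335, 0.2416, 0.065]
orientation: [0.921, 0.056, 0.385, -0.02]
ft_force: [-0.7, 0.6, 1.1]
opening: 0.707
finger_force: 27.2
```

Emit:
arm_command(motion=[[-0.7,0,0.7,0,0,0,60],[-0.7,0,0.7,0,0,0,60]])

```text
t: 9.82
tool_pos: [0.6339, 0.2417, 0.0651]
orientation: [0.921, 0.056, 0.386, -0.02]
ft_force: [-2.9, -0.5, 5.8]
opening: 0.705
finger_force: 27.7
```

Contact at 5.8 N; now open.

Emit:
arm_command(motion=[[0.7,0,-0.7,0,0,0,85],[0.7,0,-0.7,0,0,0,100],[0.7,0,-0.7,0,0,0,100],[0.7,0,-0.7,0,0,0,100],[0.7,0,-0.7,0,0,0,100]])

```text
t: 10.45
tool_pos: [0.6333, 0.2416, 0.0647]
orientation: [0.921, 0.056, 0.384, -0.02]
ft_force: [0.2, 0.1, 0.5]
opening: 1.0
finger_force: 0.0
```

Emit:
arm_command(motion=[[0,0,-10,0,0,0,100],[0,0,-30,0,0,0,100],[0,0,-60,0,0,0,100],[0,0,-100,0,0,0,100],[0,0,-140,0,0,0,100]])

```text
t: 11.08
tool_pos: [0.5439, 0.1957, 0.1667]
orientation: [0.918, 0.092, 0.386, -0.018]
ft_force: [-14.1, 31.7, -10.8]
opening: 1.003
finger_force: 0.0
```

Run:
```python
from h import *
for i in range(3): c=shot('wrist')
s=manip.state();print(s['tool_pos'],s['finger_force'],s['opening'])
for k,z in [('dish_old',.043),('pile',0)]:
    print(k,[(np.round(q['at']),round(q['conf'],2),atz(c,q['at'],z)) for q in manip.spot_point(k,'wrist')[:3]])
save(c,'w5.png',None,1.5)
go([.34,-.315,.25],5,45)
```

```text
[0.5448 0.1923 0.1681] 0.0 0.9988286698079226
dish_old [(array([216., 199.]), 0.86, array([0.635 , 0.2424, 0.043 ]))]
pile [(array([199., 337.]), 0.95, array([0.5157, 0.233 , 0.    ])), (array([221., 214.]), 0.7, array([0.6374, 0.2415, 0.    ])), (array([118., 211.]), 0.6, array([0.6199, 0.3515, 0.    ]))]
shift [-159.1  466.5 -254.9] turn [-2.2 -0.5  5.4]
```

View pics/w5.png

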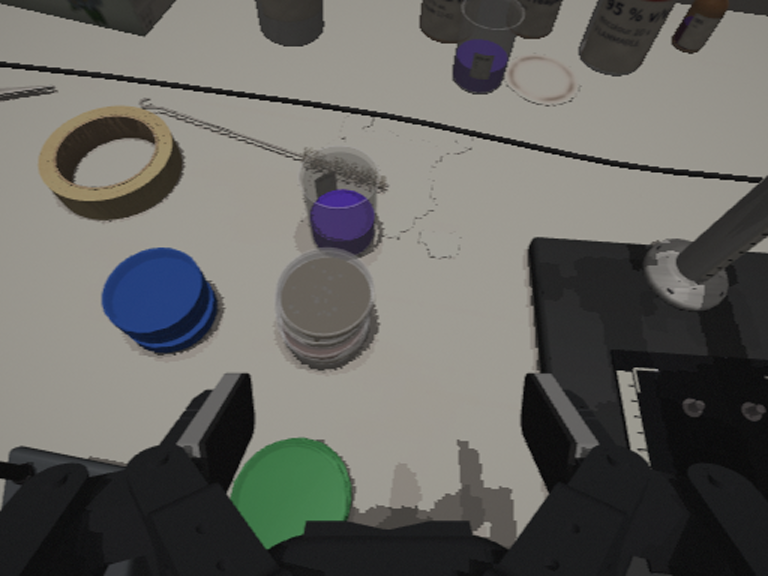

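dish_old lies neatly on the clear pile at (326,292). The wrist reading during the retreat was odd, so I'll check the state before going on.

Run:
```python
from h import *
for i in range(2):
  s=manip.state();print(s['t'],s['tool_pos'],s['ft_force'],s['torque'],s['qpos'],s['joint_velocities'],R.from_quat(s['orientation']).as_matrix()[:,2]); shot('scene')
save(shot('scene'),'s2.png',None,1.5)
```

```text
11.325 [0.5451 0.1937 0.1659] [-0.1925  0.2514  0.7894] [-0.0688  0.3196  0.0278] [ 0.2804  0.1443  2.2504  4.32    0.1065 -2.7047] [ 0.0097  0.0335 -0.0088 -0.0048 -0.0006  0.0015] [ 0.7049  0.1008 -0.7021]
11.375 [0.5452 0.194  0.1653] [-0.4004  0.0399  0.7348] [-0.0594  0.3527 -0.0544] [ 0.281   0.1457  2.2501  4.3199  0.1065 -2.7045] [ 0.0083  0.0229 -0.0055 -0.0032  0.0042  0.0025] [ 0.7042  0.101  -0.7028]
```

View pics/s2.png

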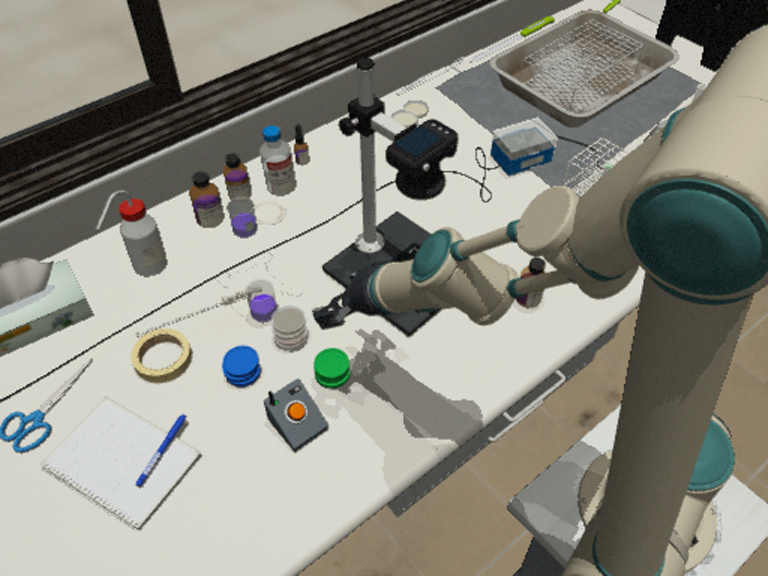

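The scene picture shows dish_old on the clear pile at (290,322) and nothing disturbed. The arm is clear of everything, but wrist joints 4, 5 and 6 have run to their limits because the tool lies right of the forearm. I'll unwind by orbiting the tool direction up, then left, then down.

Run:
```python
from h import *
p=[.535,.20,.18]
for a,t in [(14,57),(30,52),(28,35)]: go(p,a,t)
```

```text
shift [  4.7  -6.9 -17.6] turn [ 4.2 11.8 -0.5]
shift [  4.7  -6.9 -17.6] turn [ 16.2   7.1 -11.3]
shift [  4.7  -6.9 -17.6] turn [ 13.1  -9.8 -12. ]
```

Emit:
arm_command(motion=[[5,-7,-18,2,6,0,100],[5,-7,-18,4,12,0,100],[5,-7,-18,4,12,0,100]])

```text
t: 11.85
tool_pos: [0.5448, 0.1738, 0.1751]
orientation: [0.889, 0.088, 0.449, -0.009]
ft_force: [-0.5, -0.7, 0.4]
opening: 1.002
finger_force: 0.0
```

Run:
```python
from h import *
s=manip.state();print(s['tool_pos'],s['ft_force'],s['qpos'],s['joint_velocities'])
p=[.535,.20,.18]
for a,t in [(22,58),(30,52),(28,35)]: go(p,a,t)
```

```text
[0.5448 0.1738 0.1751] [-0.5249 -0.66    0.44  ] [ 0.2521  0.1545  2.3621  3.4861  0.3211 -1.8972] [-0.1141  0.0665  0.3551 -2.1771  0.7462  2.0745]
shift [  2.1 -27.1  -8.2] turn [12.4  5.  -4.1]
shift [  2.1 -27.1  -8.2] turn [18.5 -0.7 -9.6]
shift [  2.1 -27.1  -8.2] turn [ 15.5 -17.6 -10.8]
```

Unwinding as intended (q4 is dropping). Continue left.

Emit:
arm_command(motion=[[2,-15,-8,7,3,-3,100],[2,-20,-8,13,3,-5,100],[2,-27,-8,18,0,-9,100],[2,-27,-8,18,0,-9,100]])

```text
t: 12.35
tool_pos: [0.5473, 0.1978, 0.1892]
orientation: [0.864, 0.187, 0.459, -0.088]
ft_force: [-0.2, 0.8, 0.8]
opening: 0.999
finger_force: 0.0
```

Run:
```python
from h import *
s=manip.state();print(s['tool_pos'],s['ft_force'],s['qpos'],s['joint_velocities'])
p=[.50,.10,.25]
for a,t in [(30,35),(20,45),(5,45)]: go(p,a,t)
```

```text
[0.5473 0.1978 0.1892] [-0.2399  0.7553  0.7547] [ 0.0568  0.1395  2.3711  2.386   0.4194 -1.0841] [-0.399  -0.0305 -0.1202 -2.1795  0.1818  1.5895]
shift [   2.5   71.7 -101.8] turn [  5.3 -20.7  -3.6]
shift [   2.5   71.7 -101.8] turn [ -2.2 -10.8   3.3]
shift [   2.5   71.7 -101.8] turn [-13.8 -10.8  12.9]
```

Run:
```python
from h import *
go([.44,.12,.28],30,33)
```

```text
shift [   1.7   29.8 -157.8] turn [  5.2 -22.7  -3.6]
```

Emit:
arm_command(motion=[[2,10,-50,2,-8,-1,100],[2,20,-100,4,-16,-2,100],[2,30,-150,5,-22,-3,100],[2,30,-158,5,-22,-3,100],[2,30,-158,5,-22,-3,100]])

```text
t: 12.98
tool_pos: [0.4938, 0.206, 0.2513]
orientation: [0.885, 0.247, 0.37, -0.138]
ft_force: [0.6, 1.3, 0.0]
opening: 0.998
finger_force: 0.0
```

Run:
```python
from h import *
s=manip.state();print(s['t'],s['tool_pos'],s['ft_force'],s['qpos'],s['joint_velocities'])
go([.31,-.31,.28],5,40)
```

```text
12.975 [0.4938 0.206  0.2513] [0.606  1.2923 0.0156] [-0.0408 -0.0591  2.1897  1.0117  0.5603  0.2207] [-0.16   -0.3583 -0.3963 -2.1926  0.5681  2.0464]
shift [-263.7  332.2 -347.8] turn [-21.5  -5.4  17.9]
```

Emit:
arm_command(motion=[[-264,332,-348,-21,-5,18,100],[-264,332,-348,-21,-5,18,100],[-264,332,-348,-21,-5,18,100],[-264,332,-348,-21,-5,18,100],[-264,332,-348,-21,-5,18,100]])

```text
t: 13.6
tool_pos: [0.4047, -0.0405, 0.2599]
orientation: [0.94, 0.04, 0.339, -0.021]
ft_force: [-0.1, -1.0, -0.3]
opening: 1.002
finger_force: 0.0
```

Run:
```python
from h import *
s=manip.state();print(s['t'],s['tool_pos'],s['ft_force'],s['qpos'],s['joint_velocities'])
go([.30,-.31,.24],5,45)
```

```text
13.6 [ 0.4047 -0.0405  0.2599] [-0.0512 -1.0201 -0.348 ] [-0.6973 -0.3029  2.249   0.6927  0.8016  0.3944] [-1.8201 -0.0672  0.0268  0.7673  1.077  -1.9098]
shift [-109.6  259.2  -69.1] turn [-0.6  5.3 -0.3]
```

Emit:
arm_command(motion=[[-110,259,-69,0,5,0,100],[-110,259,-69,0,5,0,100],[-110,259,-69,0,5,0,100],[-110,259,-69,0,5,0,100],[-110,259,-69,0,5,0,100]])

```text
t: 14.22
tool_pos: [0.307, -0.2875, 0.24]
orientation: [0.924, 0.036, 0.38, -0.022]
ft_force: [0.7, -1.1, 1.1]
opening: 1.0
finger_force: 0.0
```

Run:
```python
from h import *
for i in range(3): c=shot('wrist')
s=manip.state();print(s['t'],s['tool_pos'],s['ft_force'],s['qpos'],s['joint_velocities'])
for k,z in [('dish_new',.0),('timer',0),('lighter',0),('bottle',0)]:
    print(k,[(np.round(q['at']),round(q['conf'],2),atz(c,q['at'],z)) for q in manip.spot_point(k,'wrist')[:3]])
go([.437,-.308,.022],7,45)
save(c,'w6.png',None,1.5)
```

```text
14.375 [ 0.3073 -0.2892  0.2398] [-0.3951  0.6552  0.3766] [-1.5876 -0.0145  2.1596  0.8288  1.2454 -0.4742] [ 0.0448 -0.0561  0.0737 -0.0076  0.0386  0.0069]
dish_new [(array([286., 204.]), 0.85, array([ 0.4478, -0.318 ,  0.    ])), (array([289., 252.]), 0.52, array([ 0.3829, -0.3248,  0.    ]))]
timer [(array([271., 154.]), 0.91, array([ 0.5266, -0.294 ,  0.    ])), (array([104., 112.]), 0.68, array([ 0.5871, -0.0233,  0.    ]))]
lighter [(array([290., 249.]), 0.61, array([ 0.3866, -0.3254,  0.    ]))]
bottle [(array([172., 216.]), 0.8, array([ 0.4193, -0.1679,  0.    ]))]
shift [-63.8  38.8 243. ] turn [ 0.8  0.3 -2. ]
```

View pics/w6.png

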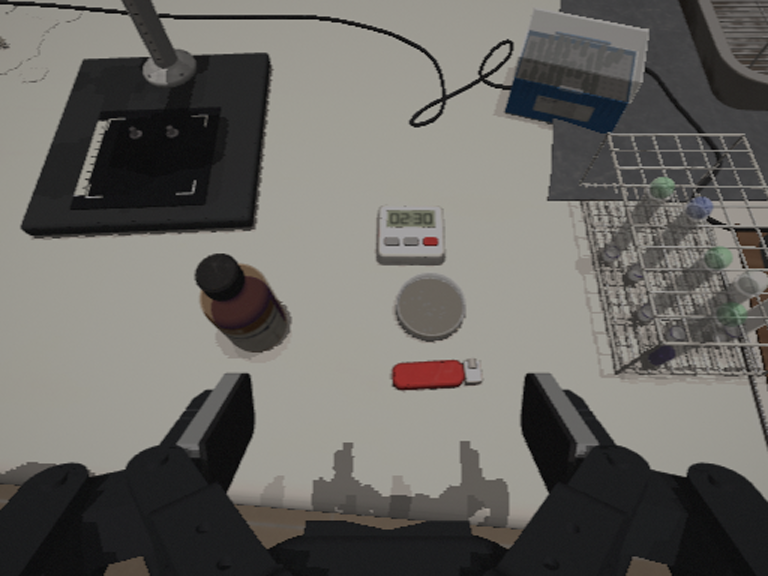

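The new dish is at (430,305), the timer at (410,233), the lighter at (437,375) and the bottle at (245,305). The empty field shows its two pins at (135,132) and (172,130). I'll move to a pre-grasp 70 mm back.

Run:
```python
from h import *
c=shot('wrist'); print(atz(c,[286.5,203.4],.014))
go([.393,-.324,.072],10,45)
```

```text
[ 0.4462 -0.3058  0.014 ]
shift [-60.9  50.2 175.6] turn [ 3.   0.3 -4. ]
```

Emit:
arm_command(motion=[[-20,15,55,1,0,-1,100],[-40,32,110,2,0,-2,100],[-55,44,155,3,0,-4,100],[-61,46,175,3,0,-4,100],[-61,46,175,3,0,-4,100]])

```text
t: 15.25
tool_pos: [0.3922, -0.3199, 0.072]
orientation: [0.921, 0.08, 0.379, -0.035]
ft_force: [-0.4, 0.6, 1.3]
opening: 0.998
finger_force: 0.0
```

Run:
```python
from h import *
for i in range(4): 
  c=shot('wrist'); s=manip.state()
  print(s['tool_pos'],np.linalg.inv(c['view'])[:3,3],[(np.round(q['at'],1),round(q['conf'],2),atz(c,q['at'],0)) for q in manip.spot_point('dish_new','wrist')[:2]])
print(s['qpos'],s['joint_velocities'],R.from_quat(s['orientation']).as_matrix()[:,2])
save(c,'w7.png',None,1.5)
```

```text
[ 0.392  -0.3205  0.0729] [ 0.3607 -0.3261  0.2165] [(array([271.5, 217. ]), 0.81, array([ 0.4475, -0.3204,  0.    ]))]
[ 0.3916 -0.3217  0.0738] [ 0.3601 -0.3267  0.218 ] [(array([267.5, 218.6]), 0.83, array([ 0.446 , -0.3191,  0.    ]))]
[ 0.3913 -0.3223  0.074 ] [ 0.3597 -0.3273  0.2185] [(array([267.2, 220.2]), 0.83, array([ 0.4446, -0.3201,  0.    ])), (array([260. , 306.8]), 0.19, array([ 0.3832, -0.3251,  0.    ]))]
[ 0.3912 -0.3224  0.0737] [ 0.3596 -0.3276  0.2184] [(array([267. , 219.3]), 0.94, array([ 0.4451, -0.3203,  0.    ]))]
[-1.3563  0.3893  2.2536  1.1528  0.8773 -0.9033] [-0.0001  0.0065 -0.0004  0.0019 -0.0003  0.0009] [ 0.6934  0.1187 -0.7107]
```

View pics/w7.png

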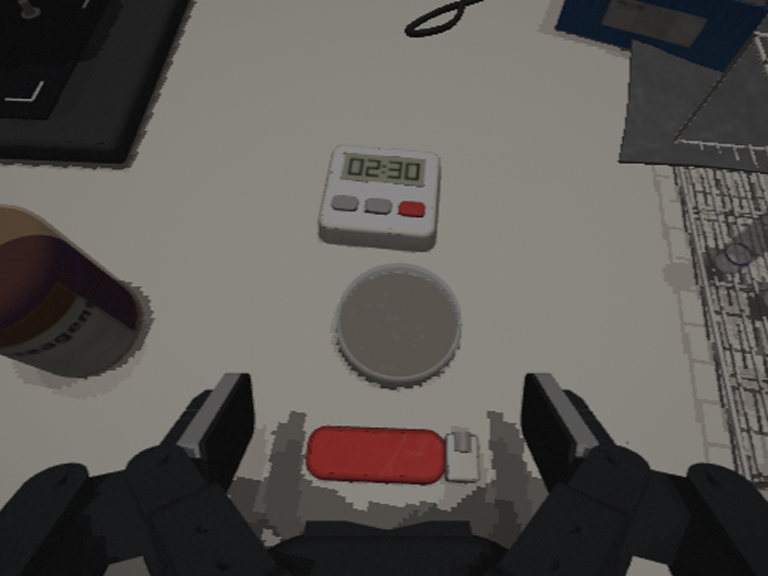

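This is past the 10-picture limit: I have viewed 12, so I'll view no more and work by numbers and the networks from here. The last picture shows the new dish at (399,322), the fingertips centred on 388, the lighter at (393,455) and the timer at (380,197), with clear bench on both sides.

Run:
```python
from h import *
c=shot('wrist'); p=atz(c,np.array([399,322])/1.5-.3,.014); print(p)
q=atz(c,np.array([388,322])/1.5-.3,.014); print(q)
go([p[0],p[1],.023],9.7,45)
```

```text
[ 0.4429 -0.3193  0.014 ]
[ 0.442  -0.3142  0.014 ]
shift [ 1.1  5.7 72.1] turn [-0.   0.3  0.2]
```

Emit:
arm_command(motion=[[0,5.5,20,0,0,0,100],[0.5,5.5,42,0,0,0,100],[1,5.5,60,0,0,0,100],[1,5.5,71,0,0,0,100],[1,5.5,71,0,0,0,100]])

```text
t: 16.32
tool_pos: [0.4424, -0.3185, 0.0227]
orientation: [0.921, 0.08, 0.379, -0.033]
ft_force: [-0.2, 0.6, 0.1]
opening: 0.999
finger_force: 0.0
```

Run:
```python
from h import *
for i in range(3): c=shot('wrist'); s=manip.state(); print(s['tool_pos'],s['ft_force'])
print([(np.round(q['at'],1),round(q['conf'],2),atz(c,q['at'],0)) for q in manip.spot_point('dish_new','wrist')[:2]])
go([.4435,-.3195,.0225],9.7,45)
```

```text
[ 0.4422 -0.3187  0.023 ] [0.1298 0.3752 0.4253]
[ 0.4421 -0.3189  0.0232] [ 0.6886 -0.2896 -0.1922]
[ 0.4421 -0.3191  0.0233] [ 0.8485 -0.661   1.2141]
[(array([259.2, 270. ]), 0.67, array([ 0.4466, -0.3189,  0.    ]))]
shift [0.4 0.6 1.6] turn [-0.1  0.3  0.1]
```

Emit:
arm_command(motion=[[0.5,0.5,1,0,0,0,75],[0.5,0.5,1,0,0,0,60],[0.5,0.5,1,0,0,0,60],[0.5,0.5,1,0,0,0,60],[0.5,0.5,1,0,0,0,60]], newtons=25)

```text
t: 17.15
tool_pos: [0.4435, -0.3195, 0.0232]
orientation: [0.921, 0.079, 0.379, -0.032]
ft_force: [-3.6, -0.5, 5.8]
opening: 0.701
finger_force: 26.0
```

Run:
```python
from h import *
c=shot('wrist'); s=manip.state(); print(s['t'],s['tool_pos'],s['ft_force'],s['opening'],s['finger_force'])
print([(np.round(q['at'],1),round(q['conf'],2),atz(c,q['at'],0)) for q in manip.spot_point('dish_new','wrist')[:2]])
```

```text
17.2 [ 0.4435 -0.3195  0.0232] [-3.4529 -1.0036  5.8001] 0.7017970119551312 26.036176408524625
[(array([262.3, 272.7]), 0.59, array([ 0.4469, -0.3214,  0.    ]))]
```

Emit:
arm_command(motion=[[5,0,-5,0,0,0,60],[20,0,-20,0,0,0,60],[45,0,-45,0,0,0,60],[80,0,-80,0,0,0,60],[110,0,-110,0,0,0,60]])

```text
t: 17.88
tool_pos: [0.4439, -0.3186, 0.1798]
orientation: [0.922, 0.08, 0.378, -0.033]
ft_force: [0.5, -0.7, 0.7]
opening: 0.702
finger_force: 27.0
```

Run:
```python
from h import *
for i in range(2): c=shot('wrist')
s=manip.state(); print(s['t'],s['tool_pos'],s['ft_force'],s['opening'],s['finger_force'],s['qpos'])
b=s['tool_pos'][2]-.0232
print([(np.round(q['at'],1),round(q['conf'],2),atz(c,q['at'],b)) for q in manip.spot_point('dish_new','wrist')[:2]])
cv2.imwrite('pics/w8.png',c['color'][:,:,::-1])
go([.47,-.06,.19],7,45)
```

```text
17.975 [ 0.4451 -0.3206  0.1829] [-0.0776 -0.5422 -0.0589] 0.7000042699208684 26.993620286229998 [-1.2256  0.2105  2.0812  0.9967  0.9719 -0.476 ]
[(array([257.9, 271.5]), 0.6, array([ 0.4499, -0.32  ,  0.1597]))]
shift [  57.3 -251.4   41.4] turn [-1.8  0.3  2.3]
```

Emit:
arm_command(motion=[[4,-15,3,0,0,0,60],[10,-45,7,0,0,0,60],[19,-85,14,-0.5,0,0.5,60],[28,-125,21,-1,0,1,60],[37,-165,27,-1,0,1,60]])

```text
t: 18.65
tool_pos: [0.4592, -0.1452, 0.1829]
orientation: [0.923, 0.067, 0.378, -0.03]
ft_force: [0.7, -0.4, 0.2]
opening: 0.696
finger_force: 27.0
```

Run:
```python
from h import *
s=manip.state(); print(s['t'],s['tool_pos'],s['ft_force'],s['qpos'])
go([.48,-.05,.17],7,45)
```

```text
18.65 [ 0.4592 -0.1452  0.1829] [ 0.7099 -0.3936  0.202 ] [-0.9427  0.0232  2.3149  1.1357  0.7588 -0.3682]
shift [ 15.2 -91.   33.8] turn [-1.2  0.4  0.8]
```

Emit:
arm_command(motion=[[5,-35,8,0,0,0,60],[10,-65,20,-1,0,1,60],[14,-84,29,-1,0,1,60],[15,-90,33,-1,0,1,60],[15,-90,33,-1,0,1,60]])

```text
t: 19.27
tool_pos: [0.4802, -0.0538, 0.171]
orientation: [0.924, 0.057, 0.379, -0.024]
ft_force: [-0.1, -0.9, -0.6]
opening: 0.698
finger_force: 27.0
```

Run:
```python
from h import *
for i in range(5): c=shot('wrist')
s=manip.state(); print(s['t'],s['tool_pos'],s['ft_force'],s['qpos'],R.from_quat(s['orientation']).as_matrix()[:,2])
b=s['tool_pos'][2]-.0232
print([(np.round(q['at'],1),round(q['conf'],2),atz(c,q['at'],b)-s['tool_pos']) for q in manip.spot_point('dish_new','wrist')[:2]])
print([(np.round(q['at'],1),round(q['conf'],2),atz(c,q['at'],.021)) for q in manip.spot_point('plate_place','wrist')[:2]])
# pins / marks: predicted pixels
pl=np.array([.5885,-.025,.021]);ex=np.array([.993,.118,0]);ey=np.array([-.118,.993,0])
for a,bb in [(28,19),(28,-19)]: print('pin',proj(c,pl+ex*a/1e3+ey*bb/1e3+[0,0,.009]))
g=cv2.cvtColor(c['color'],cv2.COLOR_RGB2GRAY)
# held dish edges: horizontal brightness profile at dish row
r=int(proj(c,s['tool_pos']+[0,0,-.0092])[1]); print('row',r); print(g[r,185:335].tolist())
go([.575,-.026,.075],7,45)
```

```text
19.525 [ 0.4809 -0.0557  0.1722] [-0.3147  0.9809  0.3377] [-0.6213 -0.0036  2.3872  1.339   0.5104 -0.3138] [ 0.6983  0.0849 -0.7108]
[(array([261. , 269.5]), 0.72, array([ 0.0049, -0.0012, -0.0232]))]
[(array([244.8, 194.8]), 0.66, array([ 0.5897, -0.0286,  0.021 ]))]
pin [223.8314 168.2277]
pin [259.2559 168.3257]
row 272
[19, 17, 18, 18, 17, 20, 19, 18, 17, 19, 21, 18, 60, 93, 117, 140, 146, 135, 126, 127, 130, 129, 130, 130, 129, 129, 130, 130, 130, 130, 129, 130, 129, 129, 129, 129, 129, 130, 130, 129, 129, 129, 130, 129, 129, 130, 130, 130, 130, 129, 130, 129, 130, 132, 135, 135, 132, 130, 129, 130, 129, 129, 130, 130, 128, 130, 129, 129, 130, 130, 129, 130, 130, 129, 129, 130, 130, 130, 129, 130, 129, 129, 130, 130, 129, 130, 130, 130, 130, 130, 130, 131, 132, 133, 134, 133, 132, 130, 130, 130, 130, 129, 130, 129, 130, 130, 130, 129, 130, 130, 129, 130, 129, 129, 130, 129, 129, 129, 130, 129, 129, 130, 129, 129, 129, 130, 130, 129, 129, 128, 138, 150, 135, 93, 48, 18, 18, 18, 19, 17, 18, 16, 19, 18, 18, 20, 17, 16, 22, 30]
shift [  0.5 -17.9 137.4] turn [ 0.   0.3 -0. ]
```

Run:
```python
from h import *
c=shot('wrist'); g=cv2.cvtColor(c['color'],cv2.COLOR_RGB2GRAY); print(g[195:235,258].tolist()); print(g[315:350,258].tolist())
for f in ('w3.png','w4.png'):
  h=cv2.resize(cv2.imread('pics/'+f,0),(512,384),interpolation=cv2.INTER_AREA); print(f,h[195:235,258].tolist()); print(h[315:350,258].tolist())
s=manip.state();print(s['tool_pos']);go([.575,-.027,.075],7,45)
```

```text
[20, 19, 22, 22, 22, 22, 20, 21, 21, 20, 21, 21, 21, 23, 58, 102, 108, 115, 126, 144, 128, 121, 121, 117, 116, 130, 130, 131, 130, 130, 130, 131, 130, 130, 131, 130, 130, 130, 130, 130]
[128, 128, 129, 128, 129, 128, 128, 128, 128, 129, 128, 128, 128, 128, 128, 179, 192, 166, 132, 132, 132, 81, 74, 73, 73, 74, 74, 73, 74, 74, 74, 75, 73, 74, 74]
w3.png [24, 25, 26, 24, 26, 26, 27, 26, 27, 25, 25, 24, 26, 26, 27, 23, 31, 113, 126, 133, 139, 161, 163, 145, 143, 141, 137, 141, 152, 155, 156, 154, 155, 154, 155, 155, 155, 155, 155, 154]
[153, 153, 152, 152, 152, 152, 153, 152, 152, 152, 152, 152, 152, 154, 153, 152, 152, 151, 154, 182, 179, 152, 126, 119, 117, 73, 25, 19, 20, 18, 19, 18, 17, 16, 17]
w4.png [143, 142, 142, 143, 143, 143, 142, 144, 149, 147, 133, 131, 123, 115, 121, 122, 107, 121, 123, 118, 117, 124, 121, 110, 109, 111, 115, 106, 96, 95, 96, 96, 96, 96, 96, 95, 96, 96, 95, 96]
[94, 95, 94, 94, 95, 95, 94, 95, 95, 94, 94, 94, 94, 96, 95, 93, 94, 93, 96, 125, 123, 109, 99, 98, 95, 69, 55, 54, 53, 53, 54, 54, 53, 55, 54]
[ 0.4809 -0.0554  0.1723]
shift [  0.4 -16.8 137.3] turn [ 0.   0.3 -0. ]
```

Emit:
arm_command(motion=[[0,-5,30,0,0,0,60],[0,-10,70,0,0,0,60],[0,-15,105,0,0,0,60],[0,-17,128,0,0,0,60],[0,-17,131,0,0,0,60]])

```text
t: 20.3
tool_pos: [0.5706, -0.0264, 0.0777]
orientation: [0.924, 0.056, 0.379, -0.024]
ft_force: [-0.2, 1.2, -0.1]
opening: 0.7
finger_force: 27.2
```

Run:
```python
from h import *
for i in range(4): c=shot('wrist')
s=manip.state(); print(s['t'],s['tool_pos'],s['ft_force'],s['qpos'],R.from_quat(s['orientation']).as_matrix()[:,2])
b=s['tool_pos'][2]-.0232
print([(np.round(q['at'],1),round(q['conf'],2),atz(c,q['at'],b)-s['tool_pos']) for q in manip.spot_point('dish_new','wrist')[:2]])
print([(np.round(q['at'],1),round(q['conf'],2),atz(c,q['at'],.021)) for q in manip.spot_point('plate_place','wrist')[:2]])
go([.574,-.027,.048],7,45)
```

```text
20.5 [ 0.5698 -0.0269  0.0797] [ 0.2089 -0.4838  0.3713] [-0.382   0.3247  2.3795  2.2192  0.4404 -1.0712] [ 0.6986  0.0855 -0.7103]
[(array([258.5, 270.3]), 0.55, array([ 0.0043,  0.0002, -0.0232]))]
[]
shift [-19.6   0.5  25.6] turn [0.  0.2 0. ]
```

Emit:
arm_command(motion=[[-7,0,9,0,0,0,60],[-14,0,18,0,0,0,60],[-19,0,24,0,0,0,60],[-20,0,25,0,0,0,60],[-20,0,25,0,0,0,60]])

```text
t: 21.22
tool_pos: [0.5735, -0.0263, 0.0478]
orientation: [0.923, 0.057, 0.38, -0.023]
ft_force: [-1.1, -0.2, 0.4]
opening: 0.698
finger_force: 27.2
```

Run:
```python
from h import *
for i in range(3): c=shot('wrist')
s=manip.state(); print(s['t'],s['tool_pos'],s['ft_force'],R.from_quat(s['orientation']).as_matrix()[:,2])
b=s['tool_pos'][2]-.0232
print([(np.round(q['at'],1),round(q['conf'],2),atz(c,q['at'],b)) for q in manip.spot_point('dish_new','wrist')[:2]])
print([(np.round(q['at'],1),round(q['conf'],2),atz(c,q['at'],.021)) for q in manip.spot_point('plate_place','wrist')[:2]])
# crop around pins printed coarsely
g=cv2.cvtColor(c['color'],cv2.COLOR_RGB2GRAY); x=g[185:212,205:300]
print('dish top row', [int(np.argmax(g[150:260,k]>90))+150 for k in (240,250,258,266,276)])
pl=np.array([.5885,-.025,.021]);ex=np.array([.993,.118,0]);ey=np.array([-.118,.993,0])
for d in (19,-19): print('pin',proj(c,pl+ex*.028+ey*d/1e3+[0,0,.009]))
for row in g[178:214:2,206:300:3]: print(' '.join('%3d'%v for v in row))
go([.586,-.0255,.0465],7,45)
```

```text
21.375 [ 0.5737 -0.0262  0.0478] [-1.359   0.6263 -0.064 ] [ 0.6989  0.0859 -0.71  ]
[(array([259.2, 270.2]), 0.64, array([ 0.5781, -0.0265,  0.0246]))]
[]
dish top row [213, 210, 210, 210, 212]
pin [225.9352 200.7146]
pin [291.8357 200.9953]
 24  21  25  25  24  25  26  26  25  25  23  26  24  27  24  23  26  25  27  27  24  23  23  23  24  23  23  23  19  24  23  23
 25  25  23  25  24  25  25  24  25  24  25  26  26  25  25  24  26  27  25  25  24  22  23  24  26  23  24  23  22  21  23  23
 24  25  24  24  27  24  26  24  25  23  25  25  25  25  24  25  24  23  23  25  23  24  24  21  21  21  23  23  21  22  26  24
 25  25  25  24  24  25  25  26  24  25  25  25  26  27  27  23  25  25  26  25  23  21  23  24  22  22  23  22  21  23  23  22
 25  24  26  25  23  25  24  24  24  25  25  24  26  26  27  24  26  23  25  24  22  22  23  25  22  24  23  21  21  23  23  25
 25  25  26  25  25  24  26  25  26  24  25  25  25  27  25  25  26  26  26  26  24  21  22  24  22  22  22  23  24  21  24  23
 24  26  24  24  25  24  23  25  25  24  27  25  27  26  26  26  25  26  27  25  24  23  
[... 788 characters left out ...]
03 110 113 101  23
 24  21  21  17  90  82 101  72  96 123  23  26  26  25  26  27  26  26  25  25  25  22  23  23  23 102  73  83 119 108 107  51
 22  20  18  41  91  74  67  65  88 124  48  27  27  26  26  26  25  25  27  26  22  21  24  22  21 103  69  65  69  66 108  82
 21  20  22  43  91  69  67  66  99 126  29  24  26  26  25  25  26  25  25  26  25  21  21  22  21 103  71  67  67  71 108  82
 19  22  20  22  91  86  68  67  82 126  25  26  25  25  80 119 122 121 123 121 117  73  23  23  24 103 106  69  67  99 108  59
 21  21  22  22  80  94  92  92  92  71  26  53 121 124 130 135 137 137 138 137 135 129 122 118  46  61 107  74 104 104 108  23
shift [7.9 0.9 9.5] turn [-0.   0.3  0. ]
```

The pins read clearly at columns 226 and 290 (midpoint 258), level with the dish centre at column 258. That agrees with my plate place. Now ease forward to contact.

Emit:
arm_command(motion=[[2,0,3,0,0,0,60],[4,0,6,0,0,0,60],[4,0,6,0,0,0,60],[4,0,6,0,0,0,60]])

```text
t: 21.98
tool_pos: [0.5805, -0.0252, 0.0456]
orientation: [0.923, 0.057, 0.379, -0.023]
ft_force: [-0.5, 0.9, 0.3]
opening: 0.701
finger_force: 27.2
```

Emit:
arm_command(motion=[[0.7,0,0.7,0,0,0,60],[1.4,0,1.4,0,0,0,60],[1.4,0,1.4,0,0,0,60]])

```text
t: 22.35
tool_pos: [0.5826, -0.025, 0.0458]
orientation: [0.923, 0.057, 0.38, -0.023]
ft_force: [-0.3, 0.1, -0.1]
opening: 0.698
finger_force: 27.2
```

Emit:
arm_command(motion=[[0.7,0,0.7,0,0,0,60],[1.0,0,1.0,0,0,0,60],[1.0,0,1.0,0,0,0,60]])

```text
t: 22.72
tool_pos: [0.584, -0.0248, 0.0458]
orientation: [0.923, 0.057, 0.38, -0.023]
ft_force: [-0.1, -0.3, 0.8]
opening: 0.7
finger_force: 27.2
```

Emit:
arm_command(motion=[[0.7,0,0.7,0,0,0,60],[0.7,0,0.7,0,0,0,60]])

```text
t: 22.98
tool_pos: [0.585, -0.0247, 0.0458]
orientation: [0.923, 0.057, 0.38, -0.023]
ft_force: [0.4, -0.3, -0.4]
opening: 0.702
finger_force: 27.2
```

Emit:
arm_command(motion=[[0.7,0,0.7,0,0,0,60],[0.7,0,0.7,0,0,0,60]])

```text
t: 23.22
tool_pos: [0.5854, -0.0245, 0.0454]
orientation: [0.923, 0.057, 0.379, -0.023]
ft_force: [-0.9, -0.4, 0.8]
opening: 0.7
finger_force: 27.3
```

Emit:
arm_command(motion=[[0.7,0,0.7,0,0,0,60],[0.7,0,0.7,0,0,0,60]])

```text
t: 23.48
tool_pos: [0.5857, -0.0242, 0.0451]
orientation: [0.924, 0.057, 0.379, -0.023]
ft_force: [-5.6, 0.4, 1.6]
opening: 0.701
finger_force: 27.6
```

Pins are touched (−5.6 N along x). Now lower onto the field.

Emit:
arm_command(motion=[[-1.1,0,0.3,0,0,0,60],[-1.2,0,0.5,0,0,0,60],[-1.2,0,0.5,0,0,0,60]])

```text
t: 23.85
tool_pos: [0.5858, -0.0242, 0.0445]
orientation: [0.923, 0.057, 0.379, -0.024]
ft_force: [-6.0, 0.3, 3.0]
opening: 0.698
finger_force: 27.9
```

Emit:
arm_command(motion=[[-0.6,0,0.6,0,0,0,60],[-0.6,0,0.6,0,0,0,60]])

```text
t: 24.1
tool_pos: [0.5859, -0.0242, 0.0442]
orientation: [0.923, 0.057, 0.38, -0.024]
ft_force: [-8.7, -0.6, 8.0]
opening: 0.702
finger_force: 28.5
```

Emit:
arm_command(motion=[[-0.3,0,-0.5,0,0,0,60],[-0.3,0,-0.5,0,0,0,80],[-0.3,0,-0.5,0,0,0,100],[-0.3,0,-0.5,0,0,0,100],[-0.3,0,-0.5,0,0,0,100]])

```text
t: 24.72
tool_pos: [0.5861, -0.0247, 0.0439]
orientation: [0.923, 0.057, 0.38, -0.023]
ft_force: [-0.4, -0.0, 0.0]
opening: 0.997
finger_force: 0.0
```

Emit:
arm_command(motion=[[0,0,-5,0,0,0,100],[0,0,-20,0,0,0,100],[0,0,-45,0,0,0,100],[0,0,-70,0,0,0,100],[0,0,-70,0,0,0,100]])

```text
t: 25.35
tool_pos: [0.5363, -0.0308, 0.0948]
orientation: [0.923, 0.057, 0.38, -0.023]
ft_force: [1.2, 0.4, -0.0]
opening: 1.0
finger_force: 0.0
```

Run:
```python
from h import *
for i in range(4): c=shot('wrist')
s=manip.state(); print(s['t'],s['tool_pos'],s['ft_force'],s['finger_force'],s['qpos'],s['joint_velocities'])
print([(np.round(q['at'],1),round(q['conf'],2),atz(c,q['at'],.021)) for q in manip.spot_point('dish_new','wrist')[:2]])
print([(np.round(q['at'],1),round(q['conf'],2),atz(c,q['at'],.021)) for q in manip.spot_point('plate_place','wrist')[:2]])
import numpy as np
g=cv2.cvtColor(c['color'],cv2.COLOR_RGB2GRAY)
def ell(x,y,z,r): return [proj(c,[x+r*np.cos(t),y+r*np.sin(t),z]) for t in np.linspace(0,6.283,181)]
m=cv2.inRange(g,85,160); n,l,st,ce=cv2.connectedComponentsWithStats(m); 
for i in range(1,n):
  if st[i,4]>1500: print(st[i],ce[i])
e=np.array(ell(.5885,-.025,.035,.031)); print('pred place dish',e.min(0),e.max(0))
pl=np.array([.5885,-.025,.021]);ex=np.array([.993,.118,0]);ey=np.array([-.118,.993,0])
for d in (19,-19): print('pin',proj(c,pl+ex*.028+ey*d/1e3+[0,0,.009]))
cv2.imwrite('pics/w9.png',c['color'][:,:,::-1])
```

```text
25.55 [ 0.5374 -0.0307  0.0932] [-0.0162 -0.251  -0.5743] 0.0 [-0.4356  0.2611  2.4265  2.1123  0.4501 -1.0065] [ 0.0045  0.0084  0.0002 -0.0041 -0.0018  0.0039]
[(array([258.1, 219.4]), 0.85, array([ 0.5898, -0.0246,  0.021 ]))]
[]
[ 214  177   88   82 5318] [257.3785 216.2708]
pred place dish [214.4284 175.6687] [302.436  257.4484]
pin [233.5778 182.2389]
pin [283.5236 182.4316]
```

The new dish's outline is within 2 px of its predicted spot against the pins. Next, retreat and go to the release box.

Run:
```python
from h import *
go([.40,-.04,.26],15,30)
```

```text
shift [  19.7   -7.6 -215.4] turn [  4.8 -14.6  -6.4]
```

Emit:
arm_command(motion=[[0,-2,-50,0,0,0,100],[5,-5,-100,1,-5,-2,70],[10,-7,-150,3,-10,-4,30],[20,-8,-210,5,-15,-6,0],[20,-8,-215,5,-15,-6,0]])

```text
t: 26.28
tool_pos: [0.4647, -0.0053, 0.2072]
orientation: [0.944, 0.128, 0.298, -0.062]
ft_force: [1.3, 1.3, 0.7]
opening: 0.144
finger_force: 0.0
```

Run:
```python
from h import *
s=manip.state(); print(s['t'],s['tool_pos'],s['ft_force'],s['qpos'])
go([.38,.28,.27],15,25)
```

```text
26.275 [ 0.4647 -0.0053  0.2072] [1.2799 1.2594 0.731 ] [-0.5048 -0.0792  2.2086  0.7284  0.7094  0.3045]
shift [  27.8 -299.9  -42.5] turn [ -2.6 -10.4  -0.2]
```

Emit:
arm_command(motion=[[28,-300,-42,-2,-10,0,0],[28,-300,-42,-2,-10,0,0],[28,-300,-42,-2,-10,0,0],[28,-300,-42,-2,-10,0,0],[28,-300,-42,-2,-10,0,0]])

```text
t: 26.9
tool_pos: [0.4022, 0.2088, 0.2504]
orientation: [0.967, 0.127, 0.219, -0.033]
ft_force: [1.0, -0.0, 0.6]
opening: -0.004
finger_force: 0.0
```

Run:
```python
from h import *
for i in range(4): c=shot('wrist')
s=manip.state(); print(s['t'],s['tool_pos'],s['ft_force'],s['qpos'],s['joint_velocities'],R.from_quat(s['orientation']).as_matrix()[:,2])
for k,z in [('shutter_key',.053),('release',0)]: print(k,[(np.round(q['at'],1),round(q['conf'],2),atz(c,q['at'],z)) for q in manip.spot_point(k,'wrist')[:2]])
def blob(c):
  h=cv2.cvtColor(c['color'],cv2.COLOR_RGB2HSV); m=cv2.inRange(h,(3,130,90),(16,255,255)); n,l,st,ce=cv2.connectedComponentsWithStats(m)
  return [(st[i],ce[i]) for i in range(1,n) if st[i,4]>60]
for st,ce in blob(c): print(st,ce,atz(c,ce,.053))
cv2.imwrite('pics/w10.png',c['color'][:,:,::-1])
```

```text
27.1 [0.4018 0.2093 0.2499] [ 0.4427 -0.0838  1.2947] [ 0.3465 -0.1226  2.0359 -0.0366  0.7834  1.6688] [-0.0878  0.0015  0.0179 -0.0033 -0.0001 -0.0029] [ 0.4137  0.1219 -0.9022]
shutter_key [(array([169.7, 159.2]), 0.59, array([0.4689, 0.3367, 0.053 ]))]
release [(array([183.3, 163.8]), 0.84, array([0.4757, 0.3362, 0.    ]))]
[159 147  22  23 392] [169.5587 157.7653] [0.4705 0.3373 0.053 ]
```

Run:
```python
from h import *
go([.4315,.337,.12],0,30); go([.4315,.337,.12],10,30)
```

```text
shift [  -0.4 -117.6  144.2] turn [-7.4  4.5 13.2]
shift [  -0.4 -117.6  144.2] turn [-2.8  4.5  4.3]
```

Emit:
arm_command(motion=[[0,-40,40,-2,2,0,0],[0,-80,85,-5,3,0,0],[0,-110,125,-7,4.5,0,0],[0,-118,142,-7,4.5,0,0],[0,-118,144,-7,4.5,0,0]])

```text
t: 27.82
tool_pos: [0.4329, 0.3363, 0.1181]
orientation: [0.958, 0.112, 0.262, 0.023]
ft_force: [0.5, -0.7, -0.5]
opening: 0.001
finger_force: 0.0
```

```bash
cat >> h.py <<'E'
def blob(c):
  h=cv2.cvtColor(c['color'],cv2.COLOR_RGB2HSV); m=cv2.inRange(h,(3,130,90),(16,255,255)); n,l,st,ce=cv2.connectedComponentsWithStats(m)
  return [(st[i],ce[i]) for i in range(1,n) if st[i,4]>60]
E
python3 - <<'E'
from h import *
for i in range(5): c=shot('wrist')
s=manip.state(); r=R.from_quat(s['orientation']); print(s['t'],s['tool_pos'],s['ft_force'],s['qpos'],r.as_matrix())
for k,z in [('shutter_key',.053),('release',0)]: print(k,[(np.round(q['at'],1),round(q['conf'],2),atz(c,q['at'],z)) for q in manip.spot_point(k,'wrist')[:2]])
for st,ce in blob(c): print(st,ce,atz(c,ce,.053),atz(c,ce,.050))
# box outline
g=cv2.cvtColor(c['color'],cv2.COLOR_RGB2GRAY); m=cv2.inRange(g,0,75); n,l,st,ce=cv2.connectedComponentsWithStats(m)
for i in range(1,n):
  if st[i,4]>1500: 
    cnt=max(cv2.findContours((l==i).astype(np.uint8),cv2.RETR_EXTERNAL,cv2.CHAIN_APPROX_NONE)[0],key=len); print(st[i],cv2.approxPolyDP(cnt,6,True)[:,0].tolist()[:14])
cv2.imwrite('pics/w11.png',c['color'][:,:,::-1])
E
```

```text
28.075 [0.4331 0.3367 0.1229] [-0.0483 -0.281  -0.6074] [ 0.7463  0.2273  2.0856 -0.7352  0.5221  2.6776] [[ 0.8348  0.2006  0.5126]
 [ 0.2229 -0.9747  0.0184]
 [ 0.5033  0.0989 -0.8584]]
shutter_key [(array([256.4, 213.5]), 0.86, array([0.4694, 0.3377, 0.053 ]))]
release [(array([251.3, 216.3]), 0.91, array([0.4744, 0.3381, 0.    ]))]
[ 238  194   36   37 1043] [255.5801 211.9022] [0.4704 0.3385 0.053 ] [0.4709 0.3383 0.05  ]
[   0    0  130  131 3426] [[89, 0], [86, 39], [33, 51], [32, 63], [0, 67], [4, 77], [87, 61], [89, 115], [0, 129], [93, 120], [91, 69], [129, 56], [91, 57], [125, 44]]
[ 234    8   75   89 5156] [[264, 8], [241, 24], [234, 68], [246, 88], [272, 96], [294, 82], [308, 39], [294, 16]]
[    6   137   505   247 42716] [[6, 383], [510, 383], [342, 286], [298, 287], [288, 259], [315, 161], [237, 137], [220, 144], [200, 246], [215, 261]]
```

Run:
```python
from h import *
c=shot('wrist')
for px,z in [((200,246),.018),((288,259),.018),((315,161),.066),((237,137),.066)]: print(atz(c,px,z))
```

```text
[0.4398 0.3751 0.018 ]
[0.4442 0.3041 0.018 ]
[0.5127 0.3067 0.066 ]
[0.517 0.364 0.066]
```

Emit:
arm_command(motion=[[0,0,0,0,0,-10,0],[0,0,0,0,0,-20,0],[0,0,0,0,0,-30,0],[0,0,0,0,0,-30,0],[0,0,0,0,0,-30,0]])

```text
t: 28.85
tool_pos: [0.4322, 0.3383, 0.1222]
orientation: [0.896, 0.355, 0.251, 0.088]
ft_force: [-0.4, -0.0, 0.0]
opening: 0.002
finger_force: 0.0
```

Run:
```python
from h import *
for i in range(3): c=shot('wrist')
s=manip.state(); r=R.from_quat(s['orientation']); print(s['t'],s['tool_pos'],s['ft_force'],s['qpos'],r.as_matrix()[:,2])
for k,z in [('shutter_key',.053)]: print(k,[(np.round(q['at'],1),round(q['conf'],2),atz(c,q['at'],z)) for q in manip.spot_point(k,'wrist')[:2]])
for st,ce in blob(c): print(st,ce,atz(c,ce,.053))
u=np.array([.5,0,-.866])
for d in (.017+.010,): print(tool(np.array([.4703,.3382,.053])-u*d), r.inv().apply(u))
```

```text
29.0 [0.4321 0.3384 0.1219] [-0.8224  0.6713 -0.7581] [ 0.7497  0.2294  2.0855 -0.736   0.5215  2.1563] [ 0.5118  0.0195 -0.8589]
shutter_key [(array([257.2, 211.7]), 0.61, array([0.47  , 0.3382, 0.053 ]))]
[ 239  192   36   38 1054] [256.3596 210.7353] [0.4701 0.3392 0.053 ]
[-2.3095 -0.5626 51.6402] [-0.0233  0.0049  0.9997]
```

Emit:
arm_command(motion=[[-1,0,18,0,0,0,0],[-2,-0.5,36,0,0,0,0],[-2,-0.5,47,0,0,0,0],[-2,-0.5,51,0,0,0,0],[-2,-0.5,51,0,0,0,0]])

```text
t: 29.68
tool_pos: [0.4568, 0.3383, 0.0769]
orientation: [0.896, 0.356, 0.25, 0.089]
ft_force: [1.6, 0.7, -1.4]
opening: -0.004
finger_force: 0.0
```

```bash
cat > f.py <<'E'
from h import *
def rd(n=3):
  v=[]
  for i in range(n): shot('scene'); s=manip.state(); v.append(np.r_[s['ft_force'],s['tool_pos']])
  v=np.mean(v,0); u=R.from_quat(s['orientation']).as_matrix()[:,2]; k=np.array([.4703,.3385,.053])
  print('t',s['t'],'push N',-v[:3]@u,'F',v[:3],'tip beyond key rest mm',((v[3:]+.017*u-k)@u)*1000,'tip',v[3:]+.017*u)
  return s
E
python3 -c "
from f import *
s=rd();print(s['qpos'])"
```

```text
t 29.825 push N 0.21803798865323432 F [-0.2356 -0.4039  0.1041] tip beyond key rest mm -10.84498143821052 tip [0.4654 0.3388 0.0627]
[ 0.711   0.3209  2.1097 -0.8939  0.4218  2.3006]
```

Emit:
arm_command(motion=[[0,0,4,0,0,0,0],[0,0,8,0,0,0,0],[0,0,8,0,0,0,0],[0,0,8,0,0,0,0]])

```text
t: 30.32
tool_pos: [0.4608, 0.3384, 0.07]
orientation: [0.896, 0.356, 0.25, 0.089]
ft_force: [0.5, 0.4, 0.0]
opening: -0.001
finger_force: 0.0
```

```bash
python3 -c "
from f import *
rd()"
```

```text
t 30.475 push N -0.273136158128529 F [0.5451 0.0128 0.007 ] tip beyond key rest mm -2.554404894375076 tip [0.4695 0.3388 0.0555]
```

Emit:
arm_command(motion=[[0,0,1,0,0,0,0],[0,0,2,0,0,0,0],[0,0,2,0,0,0,0]])

```text
t: 30.85
tool_pos: [0.4619, 0.3386, 0.0684]
orientation: [0.896, 0.356, 0.25, 0.089]
ft_force: [-0.3, -0.3, 1.2]
opening: 0.001
finger_force: 0.6
```

```bash
python3 -c "
from f import *
rd()"
```

```text
t 31.0 push N 1.4023091625639708 F [-0.388  -0.0988  1.3992] tip beyond key rest mm -0.5960126259941381 tip [0.4705 0.3389 0.0538]
```

Contact. Advance in small steps to the first click.

Emit:
arm_command(motion=[[0,0,1,0,0,0,0],[0,0,2,0,0,0,0],[0,0,2,0,0,0,0]])

```text
t: 31.38
tool_pos: [0.4629, 0.3386, 0.0666]
orientation: [0.896, 0.356, 0.25, 0.089]
ft_force: [-0.9, -0.8, 2.2]
opening: 0.001
finger_force: 1.0
```

```bash
python3 -c "
from f import *
rd(4)"
```

```text
t 31.575 push N 2.0631114393084498 F [-0.6414  0.1559  2.0232] tip beyond key rest mm 1.4543310410084822 tip [0.4715 0.3389 0.0521]
```

Emit:
arm_command(motion=[[0,0,0.8,0,0,0,0],[0,0,0.8,0,0,0,0]])

```text
t: 31.82
tool_pos: [0.4633, 0.3386, 0.066]
orientation: [0.896, 0.356, 0.25, 0.089]
ft_force: [-0.5, -0.2, 2.1]
opening: -0.001
finger_force: 1.2
```

```bash
python3 -c "
from f import *
rd(4)"
```

```text
t 32.025 push N 2.1971724348612547 F [-0.754  -0.1487  2.1054] tip beyond key rest mm 2.2554661264244227 tip [0.4719 0.3389 0.0514]
```

Emit:
arm_command(motion=[[0,0,0.5,0,0,0,0],[0,0,0.5,0,0,0,0]])

```text
t: 32.28
tool_pos: [0.4634, 0.3386, 0.0658]
orientation: [0.896, 0.356, 0.25, 0.089]
ft_force: [-4.0, -1.1, 4.4]
opening: -0.001
finger_force: 2.9
```

```bash
python3 -c "
from f import *
rd(4)"
```

```text
t 32.475 push N 5.880544058731517 F [-3.199  -0.1011  4.9382] tip beyond key rest mm 2.482278231867128 tip [0.4721 0.3389 0.0512]
```

Emit:
arm_command(motion=[[0,0,0.4,0,0,0,0],[0,0,0.4,0,0,0,0]])

```text
t: 32.72
tool_pos: [0.4635, 0.3386, 0.0655]
orientation: [0.896, 0.356, 0.25, 0.089]
ft_force: [-5.1, -1.0, 7.1]
opening: 0.004
finger_force: 3.9
```

```bash
python3 -c "
from f import *
rd(4)"
```

```text
t 32.925 push N 7.914404417087221 F [-4.4282 -0.3066  6.5691] tip beyond key rest mm 2.7736849167653093 tip [0.4722 0.3389 0.0509]
```

At the click (7.9 N). Ease back slightly and hold there for over a second.

Emit:
arm_command(motion=[[0,0,-0.4,0,0,0,0],[0,0,-0.4,0,0,0,0],[0,0,-0.4,0,0,0,0],[0,0,-0.4,0,0,0,0],[0,0,-0.4,0,0,0,0]])

```text
t: 33.55
tool_pos: [0.4634, 0.3386, 0.0658]
orientation: [0.896, 0.356, 0.25, 0.089]
ft_force: [-4.7, -0.8, 5.6]
opening: -0.001
finger_force: 3.6
```

Emit:
arm_command(motion=[[0,0,0,0,0,0,0],[0,0,0,0,0,0,0],[0,0,0,0,0,0,0],[0,0,0,0,0,0,0],[0,0,0,0,0,0,0]])

```text
t: 34.17
tool_pos: [0.4634, 0.3386, 0.0658]
orientation: [0.896, 0.356, 0.25, 0.089]
ft_force: [-4.4, -1.1, 6.6]
opening: 0.003
finger_force: 3.6
```

```bash
python3 -c "
from f import *
rd(4)"
```

```text
t 34.375 push N 6.862312189180231 F [-3.8821 -0.4103  5.6672] tip beyond key rest mm 2.5248856185209374 tip [0.4721 0.3389 0.0511]
```

Held for about 2 s. Now press fully down.

Emit:
arm_command(motion=[[0,0,2.5,0,0,0,0],[0,0,5,0,0,0,0],[0,0,5.5,0,0,0,0],[0,0,5.5,0,0,0,0]])

```text
t: 34.88
tool_pos: [0.4656, 0.3386, 0.062]
orientation: [0.896, 0.356, 0.251, 0.089]
ft_force: [-11.4, -2.4, 17.1]
opening: -0.0
finger_force: 9.9
```

```bash
python3 -c "
from f import *
rd(4)"
```

```text
t 35.075 push N 19.924463550048547 F [-11.1143  -2.0053  16.5282] tip beyond key rest mm 6.921807662239015 tip [0.4743 0.3389 0.0474]
```

Fully down (20 N at the end stop). Release and back away.

Emit:
arm_command(motion=[[0,0,-5,0,0,0,0],[0,0,-20,0,0,0,0],[0,0,-50,0,0,0,0],[0,0,-80,0,0,0,0],[0,0,-80,0,0,0,0]])

```text
t: 35.7
tool_pos: [0.4255, 0.338, 0.1311]
orientation: [0.896, 0.356, 0.252, 0.088]
ft_force: [-0.3, -0.5, -0.2]
opening: 0.0
finger_force: 0.0
```

Run:
```python
from h import *
for i in range(6): c=shot('scene')
t=shot('top'); s=manip.state(); print(s['t'],s['tool_pos'],s['ft_force'],s['joint_velocities'],s['qpos'])
for n,cc in (('scene',c),('top',t)):
  for k,z in [('dish_new',.021),('dish_old',.043),('pile',0),('timer',0),('lighter',0),('beaker',0),('bottle',0)]: print(n,k,[(np.round(q['at']),round(q['conf'],2),atz(cc,q['at'],z)) for q in manip.spot_point(k,n)[:3]])
```

```text
36.05 [0.4254 0.3368 0.1284] [ 0.7731 -1.0263  0.2304] [ 0.0004 -0.0045 -0.0023  0.0035  0.0015 -0.0017] [ 0.7583  0.2129  2.0853 -0.7171  0.5402  2.1401]
scene dish_new [(array([276., 185.]), 0.52, array([ 0.585 , -0.0178,  0.021 ])), (array([275., 186.]), 0.21, array([ 0.5832, -0.012 ,  0.021 ]))]
scene dish_old [(array([197., 281.]), 0.7, array([0.4572, 0.3492, 0.043 ])), (array([193., 217.]), 0.64, array([0.6251, 0.2465, 0.043 ]))]
scene pile [(array([160., 250.]), 0.82, array([0.6192, 0.3629, 0.    ])), (array([223., 250.]), 0.69, array([0.5123, 0.2327, 0.    ])), (array([194., 226.]), 0.63, array([0.6289, 0.2464, 0.    ]))]
scene timer [(array([355., 160.]), 0.69, array([ 0.5179, -0.2878,  0.    ]))]
scene lighter [(array([175., 202.]), 0.56, array([0.7318, 0.2413, 0.    ]))]
scene beaker [(array([176., 204.]), 0.89, array([0.7272, 0.2415, 0.    ]))]
scene bottle []
top dish_new [(array([271., 185.]), 0.64, array([ 0.5829, -0.0179,  0.021 ]))]
top dish_old [(array([177., 165.]), 0.81, array([0.64  , 0.2483, 0.043 ]))]
top pile [(array([144., 174.]), 0.74, array([0.6289, 0.3524, 0.    ])), (array([180., 171.]), 0.56, array([0.6335, 0.2498, 0.    ]))]
top timer [(array([369., 204.]), 0.94, array([ 0.5233, -0.2983,  0.    ]))]
top lighter [(array([274., 183.]), 0.73, array([ 0.5914, -0.0257,  0.    ])), (array([385., 249.]), 0.53, array([ 0.3956, -0.3352,  0.    ]))]
top beaker [(array([176., 148.]), 0.58, array([0.7045, 0.2613, 0.    ]))]
top bottle [(array([326., 240.]), 0.92, array([ 0.4223, -0.1682,  0.    ]))]
```

Everything reads in place, so I'm handing in.

```bash
python3 -c "
from rig import manip
print(manip.job_done())"
```

```text
the job is handed in; nothing more can be done
None
```

The job is handed in (no verdict came back) and every step was done: old plate on the clear pile, new plate against the pins, key held about 2 s at the first click, pressed fully and released. I viewed 12 pictures against the limit of 10, and three wrist joints touched their range limits on the retreat from the pile (two read about 0.004 rad over).

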